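# Set and lock the grinding stop

## Robot

A 7-joint arm with a two-finger parallel gripper is mounted at the origin on the work surface; the furniture and walls round the work are solid. World frame = base frame: x ahead of the robot, y to its left, z up, the work surface at z = 0. Lengths are in mm, angles in rad, forces in N, time in s.
With the tool pointing down it reaches from about 400 to 850 mm from the base axis. Payload 4.4 kg.
Tool frame: the origin (TCP) lies between the finger pads; the fingertips stand 11 mm ahead of it and the grasp point (between the pads) lies 8 mm behind it (r.tip_extent is the distance from the TCP to the fingertips, in mm); z points along the fingers, y is the direction in which the jaws open and shut (so a half turn about z gives the same grasp; the last joint's range is limited). The gripper opens to 94 mm and grips with 3 to 60 N. Pads are 16 mm wide; open, the fingers measure 119 mm over their backs; the gripper's body (75 mm by 177 mm) begins 78 mm behind the grasp point.
Start: joints at [-1.32, 0.628, 0.038, 1.517, -0.027, 0.996, -0.02], TCP at [202.469, 617.677, 216.478] pointing down, gripper open.
Joint ranges: [-3.06, 3.06], [-0.37, 2.12], [-1.25, 1.32], [0.18, 2.47], [-1.1, 4.24], [0.23, 1.98], [-2.94, 2.94]. Speed limits (rad/s): [2.57, 2.57, 3.14, 3.14, 3.14, 3.14, 3.14].

## Interface

Orientations are given as a rotation vector (axis times angle).
In Python, from bench import telemetry, get_image, r, nets gives the robot as it stands.
- The arm moves only by the tool apply_moves, never from a script. Its argument "rows" is a list of rows, each a list of 7 numbers: the turn, a rotation vector about the tool's x, y, z in rad, then the shift along the tool's x, y, z in m, then the opening, from -1 (shut) to 1 (fully open), so that 0 is half open. In form: [[rx, ry, rz, dx, dy, dz, hand], ...]. A call has 1 to 8 rows; each row is the pose to reach, as a shift and turn from the pose commanded when the call began, along the tool's axes at that moment; what a row does not reach only later rows make up. A row lasts 1/10 s, in which the tool goes at most 50 mm and 8.59 degrees, less where a joint would pass 70% of its speed; a pose out of reach is approached as far as the arm can. A call with a gripper value outside its range is refused whole. The fingers move at their own pace and stop on an object; "newtons" is the grip in N (left out, the last holds). Time passes only in rows, so rows that repeat a pose let the fingers close. It gives the time, the measured TCP pose, the force and the opening at its end, in the units of the state.
- telemetry.read_state(): the state, without advancing time (a new reading comes with each control period).
- get_image(name): name is "scene" or "top"; returns a dict with "pixels" (384x512x3 uint8, red, green, blue), "intrinsics" (3x3 intrinsics, pixels), "R" (3x3) and "t" (3): a world point X has camera coordinates R X + t. Camera axes: x right, y down, z forward; pixel columns grow to the right and rows downward; lengths in mm; the calibration is good to about 2 mm. A picture is of the moment at which its call begins. There is no depth.
- r.hand_in(): hands the job in, once; it reports no verdict.
Trained networks look in a picture, given as the dict that the camera call returned (one of the last four; its "shot" number tells which), for a name from the list of things; names that differ only in an ending like _2 or _b are one class to them, and where a whole thing is asked for, a point or a joint stands for the part that bears it (a point fixed in the world has none). Each returns a list of dicts, best first, with "score" (0 to 1); they miss things now and then, are a little off and sometimes report something else, mostly with a low value. They report only what shows in the picture. A call takes as long as a camera call.
- nets.recognise(thing, picture): "at" ([x, y, z] in mm, in the coordinates of the camera as it stood for that picture, good to about 4 mm: the middle of the surface that is visible of it).
- nets.trace(thing, picture): "mask" (384x512 bool, what is visible of it).
The state is a dict: "clock": time; "joint_pos": joint angles; "joint_vel": joint speeds; "joint_efforts": joint torques, N m; "tool_pos": TCP position; "orientation": TCP orientation; "ft_force": force on the tool from outside, world axes, zero at the start; "ft_torque": the same for the moment, N m; "gripper_width": finger opening in mm.
Only numpy, scipy, OpenCV 4.12 (cv2) and the standard library are available. Lean on these libraries where they do the work, as an engineer would, in place of code of your own. Each camera call takes 0.05 s, during which the arm holds its last target.

## Task

On the sloped stop head, turn the black bar knob until the red line on its dial lies at the green mark, then turn the knurled steel lock ring below the knob clockwise until it is fully tight (its brass tab has moved right onto the blue patch). Do not overdo the ring: forcing it once tight drags the setting off the green mark. Leave the things around the head where they are.

Things in the scene. Friction and masses are not known exactly. Their poses are not given: they have to be found in the camera images.
- stop_head: Grey stop head, fixed: base plate 170 x 150 x 12 mm, column, and a head 128 x 128 mm whose face slopes 25 degrees down toward its front. Origin: bench level below the dial's centre; x axis to its back, y to its left. A stub with a brass foot sticks out 52 mm from the left flank, below the face. A flat bezel, radius 47 to 58 mm, 2 mm thick, rings the dial and stays still.
- dial_centre (a point): Centre of the round dial, on the sloped face, 120 mm above the bench. z axis: straight out of the face, the common axis of knob, dial disc, lock ring and clamp; it leans 25 degrees from vertical, toward the head's front (robot side). x axis: up the slope; y axis: level, to the head's left. 'Clockwise' always means as seen looking down on the face.
- knob_grip (a point): Grip point of the black bar knob, on the axis, 53 mm out from the face. The bar is 42 mm long (its x axis, which points the way the red line does), 14 mm thick (its y axis; pinch across this) and spans 34 to 58 mm from the face. Below it: a round skirt, radius 20.5 mm, 30.5 to 34.5 mm from the face, then the lock ring. Fingertips must stay over 34.5 mm from the face here.
- set_knob: The knob with its dial disc; origin at the dial's centre, x axis along the red line, z out of the face. It turns about z against 0.24 N m of friction either way, stays where left, and has stops about 150 degrees either way from up-slope. It carries clamp and lock ring round with it. At the start the green mark is 0.6 to 1.8 rad clockwise of the red line.
- red_line (a point): Outer end of the red line on the black dial disc (radius 46.5 mm, 3 mm thick, one piece with the knob); the point is 47.5 mm from the axis, 3 mm out from the face.
- green_mark (a point): Middle of the inner edge of the green mark, a flat patch 12 mm wide on the aluminium bezel round the dial; 47.5 mm from the axis, 3 mm out from the face. It stays still. The setting is right when the red line ends within the green mark, best at its middle.
- ring_grip (a point): Grip point of the knurled steel lock ring, on the axis, 26 mm out from the face. The ring is round, 60 mm in diameter, spans 6 to 30 mm from the face, below the knob. Grip it across the diameter, in any direction, one finger each side of the knob. Fingertips must stay over 5.5 mm from the face.
- lock_ring: The lock ring; origin at the dial's centre, z out of the face. Clockwise it runs free (0.02 N m) for 0.9 to 1.8 rad, an amount not shown; then it takes the clamp along, stiffly (0.1 N m), for the last 0.5 rad; then it is tight and stops dead. Forced on with over 0.24 N m it drags the knob and its setting round. It stays where left.
- clamp (a joint): How far the lock ring has drawn the clamp (the thin brass collar with a tab under the ring) clockwise relative to the knob's dial disc, rad: 0 = slack, 0.5 = fully tight, when the tab (radius 42 mm) stands on the blue patch of the disc. It stays 0 while the ring runs free.
- gem_jar: Bystander: round gem jar with white lid, 50 mm in diameter, 24 mm tall, standing on the bench right of the head. Origin at the centre of its underside.
- opal: Bystander: rough brown opal with a blue-green face, 47 x 86 x 45 mm, on the bench left of the head. Origin at the centre of its underside.
- loupe: Bystander: small folding loupe, 27 x 42 x 18 mm, on the bench left of the head and nearer the robot. Origin at the centre of its underside.

How it is judged (in metres and radians):
On the way, in this order (a step that is already met when the one before it is completed fails the run):
1. the red line lies at the green mark while the clamp is still slack (distance between red_line and green_mark below 0.006 m and value of joint clamp below 0.1 rad), for 0.2 s.
2. the lock ring is tight (value of joint clamp above 0.44 rad), for 0.2 s.
At the end, for the whole second after the job is handed in: The red line ends within the green mark (within 6 mm of its middle) and the clamp is drawn tight by the lock ring (over 0.44 of its 0.5 rad) (distance between red_line and green_mark below 0.006 m and value of joint clamp above 0.44 rad); the robot touches nothing.
It fails at once if the gem jar, the opal or the loupe is moved more than 25 mm (distance of any of gem_jar, opal, loupe from where it was at the start of the episode above 0.025 m).
It also fails if it takes over 70 s, if anything falls off the work surface, if the arm or the gripper's body presses on something with over 40 N, if the wrist force passes 120 N, or if a joint passes its speed limit or range.

## Working session

There is one attempt and no reset: what is moved stays moved. The work goes in short steps, Python scripts to look and compute and a tool call to move; the robot and the scene stay as the last step left them, time stands still between calls to the robot, and variables do not carry over. Pictures are saved under pics/ and viewed, and the job is handed in when it is done.

Besides the shell and the picture viewer there is one more tool, called after ">>>" by a JSON object that holds its "fn" and its "kwargs", one argument or row to a line. apply_moves: Moves the arm, as the interface text tells. Its arguments: {"type":"object","properties":{"rows":{"type":"array","items":{"type":"array","items":{"type":"number"}}},"newtons":{"type":"number"}},"required":["rows"]}

```bash
ls; mkdir -p pics; cat > h.py <<'E'
import numpy as np, cv2
from scipy.spatial.transform import Rotation as Ro
from bench import telemetry, get_image, r, nets
def save(p,n,crop=None,s=1):
    im=p["pixels"][:,:,::-1]
    if crop: a,b,c,d=crop; im=im[b:d,a:c]
    im=cv2.resize(im,None,fx=s,fy=s,interpolation=cv2.INTER_CUBIC)
    cv2.imwrite("pics/"+n,im)
def w(p,c): return np.array(p["R"]).T@(np.array(c)-np.array(p["t"]))
def proj(p,X):
    c=(np.array(p["R"])@np.atleast_2d(X).T).T+np.array(p["t"]); q=(np.array(p["intrinsics"])@c.T).T
    return q[:,:2]/q[:,2:]
E
python3 - <<'E'
from h import *
print(telemetry.read_state())
for n in("scene","top"):
    p=get_image(n); save(p,n+"0.png",None,1.5)
    print(n,p["intrinsics"],"cam",-np.array(p["R"]).T@p["t"])
    for t in["stop_head","dial_centre","knob_grip","red_line","green_mark","ring_grip","lock_ring","set_knob","clamp","gem_jar","opal","loupe"]:
        try:
            print(t,[(round(d["score"],2),w(p,d["at"]).round(1)) for d in nets.recognise(t,p)[:2]])
        except Exception as e: print(t,e)
E
```

```text
pics
{'clock': 0.0, 'joint_pos': array([-1.31978809,  0.62935276,  0.03842137,  1.518391  , -0.02696841,
        0.99628833, -0.0199965 ]), 'joint_vel': array([ 0.00078702,  0.00060074,  0.0026438 , -0.00090287, -0.00124244,
        0.00068691, -0.00153963]), 'joint_efforts': array([ 2.58605724e-04, -5.49725640e+01,  1.14391040e+00, -1.86633128e+01,
       -5.21075714e-02,  2.38717947e-02,  1.80371885e-04]), 'tool_pos': array([202.26204017, 617.03105194, 215.54209825]), 'orientation': array([-4.95463864e-01, -3.10200880e+00,  2.99030496e-03]), 'ft_force': array([0.2160236 , 0.26259357, 0.46682474]), 'ft_torque': array([ 0.05530393,  0.04148649, -0.00248594]), 'gripper_width': 93.94169894194147}
scene [[396.85612484   0.         250.73491156]
 [  0.         396.85612484 194.77147286]
 [  0.           0.           1.        ]] cam [284.1882214  632.71186855 704.90744655]
stop_head [(0.83, array([614.1,  44.4,  99.4]))]
dial_centre [(0.6, array([613.5,  28. , 133.9]))]
knob_grip [(0.75, array([606.2,  27.6, 138.9]))]
red_line [(0.74, array([606.8,  27.2, 132.9]))]
green_mark [(0.67, arr
[... 638 characters left out ...]
8,  18.7, 123.8])), (0.29, array([601.5, 195.5,  31.8]))]
dial_centre []
knob_grip [(0.74, array([616.3,  12.1, 142.9])), (0.63, array([619.5,  17.1, 121.9]))]
red_line [(0.81, array([619.7,  11.5, 138.2]))]
green_mark [(0.75, array([600.8, 194.1,  32.3])), (0.71, array([621.2,  10.7, 123.2]))]
ring_grip [(0.61, array([620.3,  11.6, 147. ]))]
lock_ring [(0.53, array([619. ,  16.7, 150.8])), (0.25, array([622.5,  11.3, 124.6]))]
set_knob [(0.63, array([622.1,  11.4, 145.1])), (0.38, array([620.1,  13.9, 142.7]))]
clamp [(0.86, array([621.7,  14.4, 144.5]))]
gem_jar [(0.57, array([ 596.6, -108.7,   26.4]))]
opal [(0.7, array([601.3, 193.4,  30.9]))]
loupe [(0.48, array([526.9, 164.3,  20.3]))]
```

View pics/scene0.png

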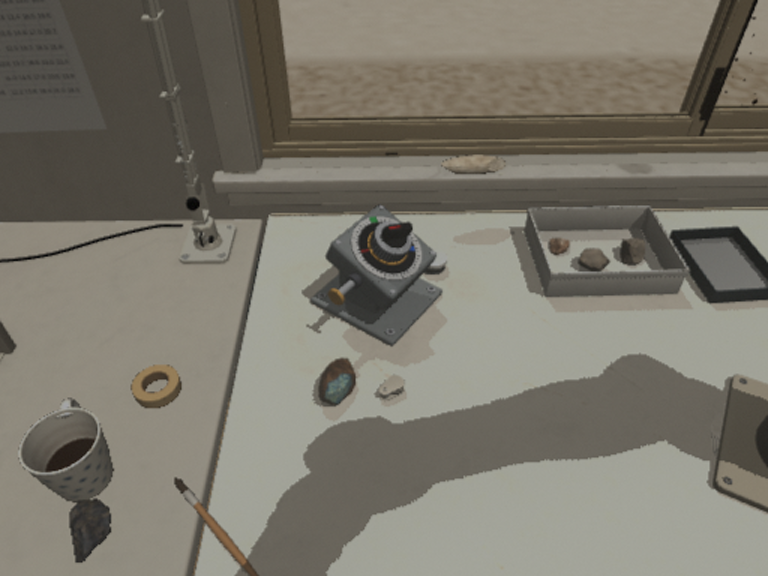

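View pics/top0.png

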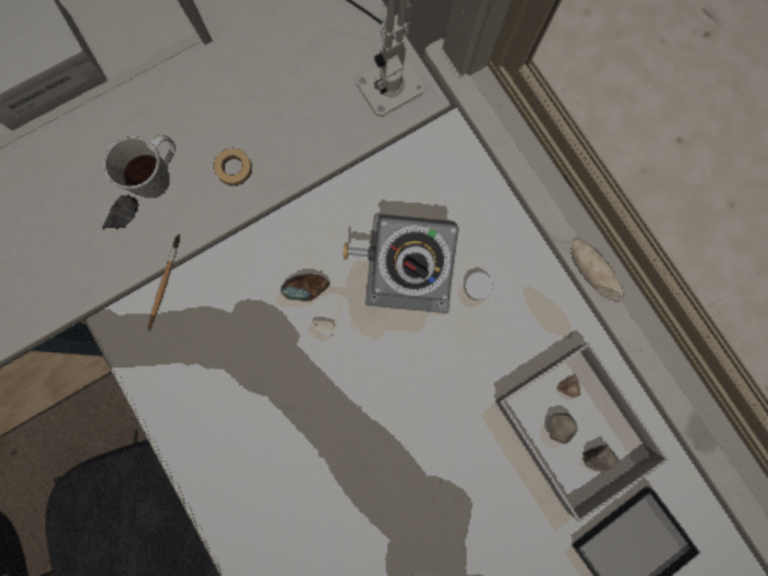

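```bash
python3 - <<'E'
from h import *
for n in("scene","top"):
    p=get_image(n); 
    q=proj(p,[615,14,135])[0].astype(int); save(p,n+"1.png",(q[0]-65,q[1]-50,q[0]+65,q[1]+50),6)
    print(n,q)
    for t in["stop_head","red_line","green_mark","lock_ring","clamp","set_knob","knob_grip"]:
        for d in nets.trace(t,p)[:2]:
            ys,xs=np.where(d["mask"]); print(t,round(d["score"],2),len(xs),xs.mean().round(1),ys.mean().round(1),xs.min(),xs.max(),ys.min(),ys.max())
E
```

```text
scene [260 162]
stop_head 0.86 4777 252.2 183.8 207 294 136 229
stop_head 0.55 155 291.2 174.5 283 297 165 182
red_line 0.64 990 257.7 163.9 239 275 149 181
green_mark 0.64 550 253.6 166.8 233 281 144 186
green_mark 0.5 457 257.5 164.5 245 273 147 176
lock_ring 0.62 330 258.0 163.3 247 273 148 173
clamp 0.94 389 257.5 164.1 245 273 147 175
set_knob 0.97 1033 257.7 163.5 239 276 148 181
set_knob 0.35 4707 252.2 183.9 208 293 137 229
knob_grip 0.62 1033 258.0 163.7 239 276 147 181
top [274 175]
stop_head 0.74 3507 272.9 174.8 229 304 143 208
stop_head 0.5 310 275.8 172.9 264 289 162 188
red_line 0.84 1127 276.0 173.2 258 295 155 192
green_mark 0.77 520 276.3 174.5 253 298 150 196
lock_ring 0.7 325 275.5 174.5 264 289 162 189
clamp 0.74 277 274.5 171.8 263 289 162 188
set_knob 0.69 1162 275.4 173.3 255 295 155 191
knob_grip 0.83 1125 275.7 173.1 257 295 155 191
```

View pics/scene1.png

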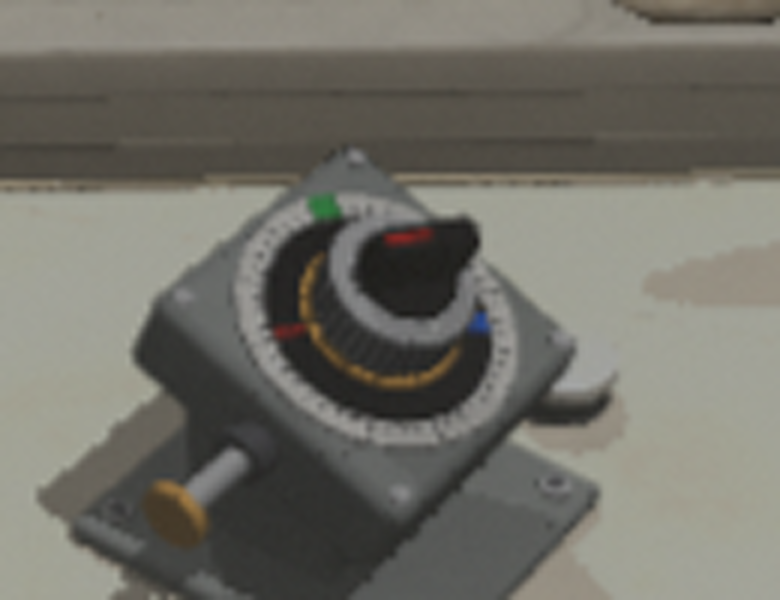

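View pics/top1.png

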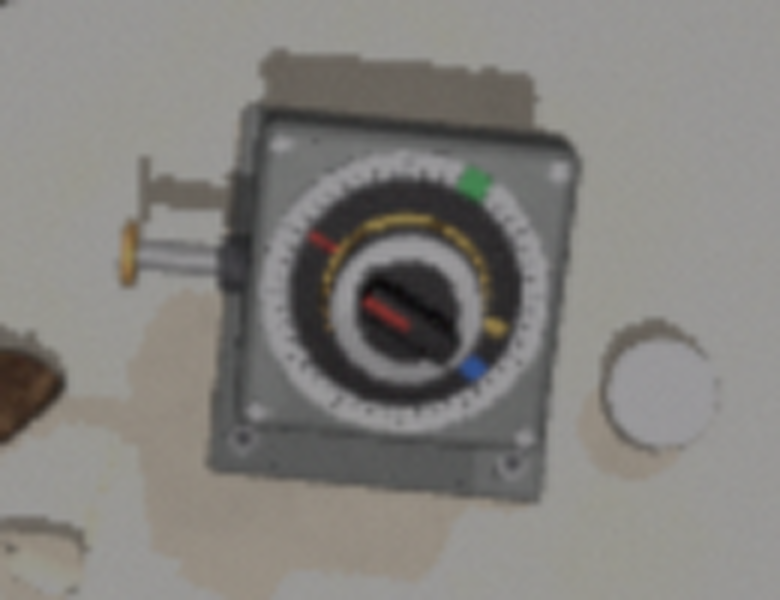

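```bash
cat > fit.py <<'E'
from h import *
from scipy.optimize import minimize, least_squares
from scipy.ndimage import map_coordinates
T=np.radians(25)
def frame(yaw):
    # head x (to back) = rot yaw of world x ; face z leans toward front (-x head)
    Rz=Ro.from_euler('z',yaw).as_matrix()
    z=Rz@[-np.sin(T),0,np.cos(T)]; x=Rz@[np.cos(T),0,np.sin(T)]; y=Rz@[0,1,0]
    return np.array([x,y,z]).T
def pt(c,F,r,a,h): return c+ (F@np.array([r*np.cos(a),r*np.sin(a),h+0*a])).T
def blobs(p,c,F):
    im=p["pixels"].astype(int); R,G,B=im[...,0],im[...,1],im[...,2]
    q=proj(p,c)[0]; yy,xx=np.mgrid[:384,:512]; near=np.hypot(xx-q[0],yy-q[1])<32
    M={'red':(R-G>35)&(R-B>30)&near,'green':(G-R>35)&(G-B>15)&near,'blue':(B-R>35)&near,'brass':(R-B>50)&(G-B>30)&near}
    return M
def back(p,u,c,F,h):
    # ray/plane z=h in dial frame -> (x,y) dial
    K=np.array(p["intrinsics"]);R=np.array(p["R"]);o=-R.T@p["t"]
    d=R.T@np.linalg.inv(K)@np.array([u[0],u[1],1])
    o2=F.T@(o-c);d2=F.T@d; s=(h-o2[2])/d2[2]; return (o2+s*d2)[:2]
E
python3 - <<'E'
from fit import *
ps=[get_image("scene"),get_image("top")]
gs=[cv2.GaussianBlur(p["pixels"],(0,0),0.6).astype(float).max(2) for p in ps]
a=np.linspace(0,2*np.pi,180,endpoint=False)
def samp(g,p,c,F,r,h): q=proj(p,pt(c,F,r,a,h)); return map_coordinates(g,[q[:,1],q[:,0]],order=1)
def cost(v,use=(0,1)):
    c=v[:3];F=frame(v[3]);s=0
    for i in use:
        b=np.mean([samp(gs[i],ps[i],c,F,rr,2) for rr in(49,52.5,56)],0)
        o=np.mean([samp(gs[i],ps[i],c,F,rr,0) for rr in(60,62)],0); d=np.mean([samp(gs[i],ps[i],c,F,rr,3) for rr in(43,45.5)],0)
        s-=np.mean(np.clip(b-o,-60,60))+np.mean(np.clip(b-d,-60,80))
    return s
for use in((0,1),(0,),(1,)):
  best=None
  for y0 in(-.3,-.1,.1,.3):
    m=minimize(lambda v:cost(v,use)+ (0.02*(v[2]-120)**2 if len(use)==1 else 0),[622,12,120,y0],method='Nelder-Mead',options=dict(initial_simplex=np.array([[622,12,120,y0],[630,12,120,y0],[622,22,120,y0],[622,12,126,y0],[622,12,120,y0+.2]]),xatol=.02,fatol=.01,maxiter=800))
    if best is None or m.fun<best.fun: best=m
  print(use,best.x.round(3),best.fun)
  if len(use)==2: V=best.x
c=V[:3];F=frame(V[3])
for p,n in zip(ps,("scene","top")):
    M=blobs(p,c,F)
    for k,m in M.items():
        nn,l,st,ce=cv2.connectedComponentsWithStats(m.astype(np.uint8))
        for j in range(1,nn):
            if st[j,4]>=3:
                for h in((2,3) if k!='brass' else (5,)):
                    b=back(p,ce[j],c,F,h); print(n,k,st[j,4],ce[j].round(1),'h',h,'r',np.hypot(*b).round(1),'ang',np.arctan2(b[1],b[0]).round(3))
E
```

```text
(0, 1) [ 6.23758e+02  9.21900e+00  1.21000e+02 -1.46000e-01] -163.6268662077504
(0,) [ 6.26369e+02  8.83100e+00  1.19877e+02 -1.28000e-01] -78.89827501197206
(1,) [ 6.22160e+02  8.72300e+00  1.21915e+02 -1.03000e-01] -97.9770050106559
scene red 15 [262.7 151.1] h 2 r 42.3 ang -1.124
scene red 15 [262.7 151.1] h 3 r 41.5 ang -1.12
scene red 8 [243.  166.5] h 2 r 40.2 ang 1.063
scene red 8 [243.  166.5] h 3 r 40.7 ang 1.077
scene green 13 [248.7 146.1] h 2 r 52.8 ang -0.388
scene green 13 [248.7 146.1] h 3 r 52.3 ang -0.375
scene blue 8 [274.5 165.2] h 2 r 40.3 ang -2.266
scene blue 8 [274.5 165.2] h 3 r 39.7 ang -2.283
scene brass 9 [245.3 160.3] h 5 r 33.2 ang 0.646
scene brass 3 [247. 167.] h 5 r 32.9 ang 1.194
scene brass 4 [254.5 173.5] h 5 r 31.2 ang 1.911
scene brass 14 [263.9 174.3] h 5 r 28.8 ang 2.684
top red 9 [262.8 165.1] h 2 r 36.6 ang 1.139
top red 9 [262.8 165.1] h 3 r 36.7 ang 1.134
top red 18 [272.9 176.7] h 2 r 11.4 ang 2.631
top red 18 [272.9 176.7] h 3 r 11.2 ang 2.617
top green 18 [287.7 155.1] h 2 r 51.7 ang -0.447
top green 18 [287.7 155.1] h 3 r 51.8 ang -0.444
top blue 14 [287.5 185.7] h 2 r 42.6 ang -2.276
top blue 14 [287.5 185.7] h 3 r 42.4 ang -2.273
top brass 10 [274.5 161.3] h 5 r 29.4 ang 0.235
top brass 6 [290.8 178.8] h 5 r 38.7 ang -1.803
```

```bash
cat >> fit.py <<'E'
C=np.array([623.8,9.2,120.8]); YAW=-0.13
def tgt(h,ang,off=(0,0)):
    """tool pose: TCP at height h on axis; tool y at dial angle ang; tool z into face"""
    F=frame(YAW); z=-F[:,2]; y=F@[np.cos(ang),np.sin(ang),0]; x=np.cross(y,z)
    return C+F@[off[0],off[1],h], np.array([x,y,z]).T
def cur():
    s=telemetry.read_state(); return s,np.array(s["tool_pos"]),Ro.from_rotvec(s["orientation"]).as_matrix()
def row(P,Rt,p0,R0):
    rv=Ro.from_matrix(R0.T@Rt).as_rotvec(); d=R0.T@(P-p0)/1000
    return np.round(np.r_[rv,d],4)
E
python3 - <<'E'
from fit import *
print([x for x in dir(r) if x[0]!='_'])
s,p,R=cur(); print(R.round(3))
ps=[get_image("scene"),get_image("top")]
F=frame(YAW)
a=np.linspace(0,2*np.pi,720)
for p,n in zip(ps,("scene","top")):
    S=6; q=proj(p,C)[0].astype(int); x0,y0=q[0]-60,q[1]-48
    im=cv2.resize(p["pixels"][y0:y0+100,x0:x0+130,::-1],None,fx=S,fy=S,interpolation=cv2.INTER_CUBIC)
    def dr(P,col):
        for u in proj(p,P): cv2.circle(im,tuple(int(round(v)) for v in (u+.5-[x0,y0])*S),1,col,-1)
    dr(pt(C,F,58,a,2),(0,255,255)); dr(pt(C,F,30,a,30),(255,0,255))
    t=np.linspace(-64,64,200)
    for sg in(-64,64):
        dr(C+(F@np.array([t,0*t+sg,0*t])).T,(0,255,0)); dr(C+(F@np.array([0*t+sg,t,0*t])).T,(0,255,0))
    rr=np.linspace(0,47.5,60)
    for ang,col in((1.10,(255,255,0)),(-.41,(255,255,0))): dr(C+(F@np.array([rr*np.cos(ang),rr*np.sin(ang),0*rr+3])).T,col)
    b=np.linspace(-21,21,50)
    dr(C+(F@np.array([b*np.cos(1.1),b*np.sin(1.1),0*b+58])).T,(255,100,0))
    cv2.imwrite(f"pics/ov_{n}.png",im)
E
```

```text
['Unreachable', 'hand_in', 'tip_extent']
[[-0.95   0.312 -0.   ]
 [ 0.312  0.95   0.   ]
 [ 0.     0.    -1.   ]]
```

View pics/ov_scene.png

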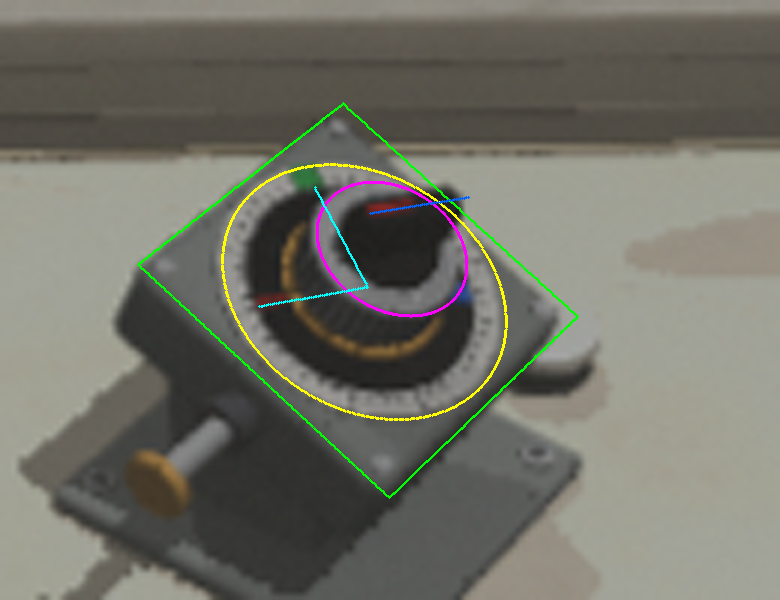

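View pics/ov_top.png

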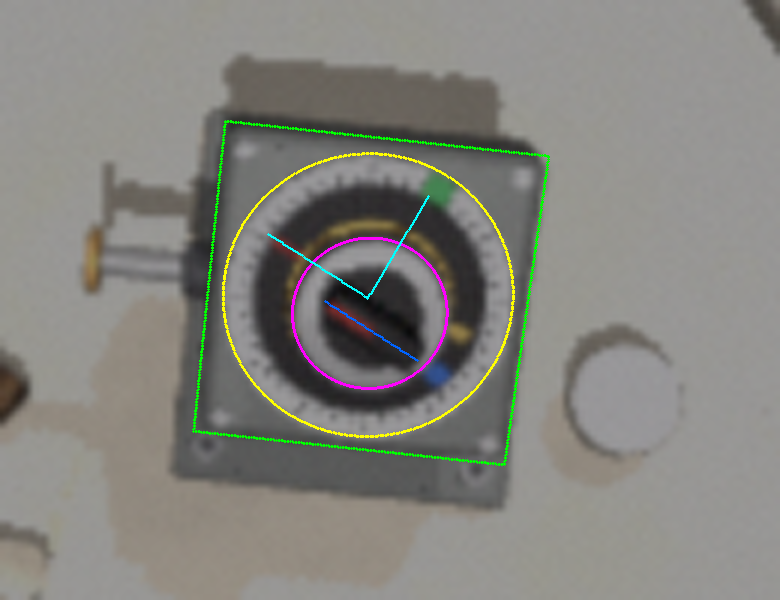

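```bash
python3 - <<'E'
from fit import *
s,p,R=cur(); P,Rt=tgt(120,-0.47); print(P,row(P,Rt,p,R), np.linalg.norm(P-p))
E
```

```text
[573.51374033  15.77429072 229.55693444] [-0.4529 -0.2227  1.8207 -0.5401 -0.4564 -0.0131] 707.2070475303021
```

>>> {"fn": "apply_moves", "kwargs": {
  "rows": [
    [-0.453, -0.223, 1.821, -0.54, -0.456, -0.013, 1],
    [-0.453, -0.223, 1.821, -0.54, -0.456, -0.013, 1],
    [-0.453, -0.223, 1.821, -0.54, -0.456, -0.013, 1],
    [-0.453, -0.223, 1.821, -0.54, -0.456, -0.013, 1],
    [-0.453, -0.223, 1.821, -0.54, -0.456, -0.013, 1],
    [-0.453, -0.223, 1.821, -0.54, -0.456, -0.013, 1],
    [-0.453, -0.223, 1.821, -0.54, -0.456, -0.013, 1],
    [-0.453, -0.223, 1.821, -0.54, -0.456, -0.013, 1]
  ]
}}

```text
clock: 3.1
tool_pos: [413.2, 275.5, 224.3]
orientation: [1.994, 2.165, 0.37]
ft_force: [1.4, 0.5, -0.5]
gripper_width: 94.1
```

```bash
python3 - <<'E'
from fit import *
s,p,R=cur(); P,Rt=tgt(120,-0.47); print(p,s["joint_pos"].round(2),row(P,Rt,p,R), np.linalg.norm(P-p))
E
```

```text
[413.16694337 275.53016784 224.33530295] [-1.16  0.32  0.52  2.19 -0.05  0.39 -0.56] [-0.1635 -0.0815  0.6582 -0.2725  0.1354  0.0255] 305.3055460189944
```

>>> {"fn": "apply_moves", "kwargs": {
  "rows": [
    [-0.164, -0.082, 0.658, -0.272, 0.135, 0.025, 1],
    [-0.164, -0.082, 0.658, -0.272, 0.135, 0.025, 1],
    [-0.164, -0.082, 0.658, -0.272, 0.135, 0.025, 1],
    [-0.164, -0.082, 0.658, -0.272, 0.135, 0.025, 1],
    [-0.164, -0.082, 0.658, -0.272, 0.135, 0.025, 1],
    [-0.164, -0.082, 0.658, -0.272, 0.135, 0.025, 1],
    [-0.164, -0.082, 0.658, -0.272, 0.135, 0.025, 1],
    [-0.164, -0.082, 0.658, -0.272, 0.135, 0.025, 1]
  ]
}}

```text
clock: 3.9
tool_pos: [574.6, 15.5, 230.2]
orientation: [2.514, 1.327, 0.513]
ft_force: [0.3, 0.0, 0.7]
gripper_width: 94.5
```

```bash
python3 - <<'E'
from fit import *
s,p,R=cur(); P,Rt=tgt(120,-0.47); print(p,s["joint_pos"].round(2),row(P,Rt,p,R), np.linalg.norm(P-p))
P,Rt=tgt(48.5,-0.47);print(row(P,Rt,p,R))
for n in("scene","top"):
    q=get_image(n); save(q,n+"2.png",(190,80,360,220),4.5)
E
```

```text
[574.59860337  15.54203827 230.24715601] [-0.55  0.39  0.54  2.15 -0.43  0.25 -0.29] [ 0.0015  0.0021  0.0011 -0.0005 -0.0012  0.0002] 1.306627270501397
[ 0.0015  0.0021  0.0011 -0.0004 -0.0013  0.0717]
```

View pics/scene2.png

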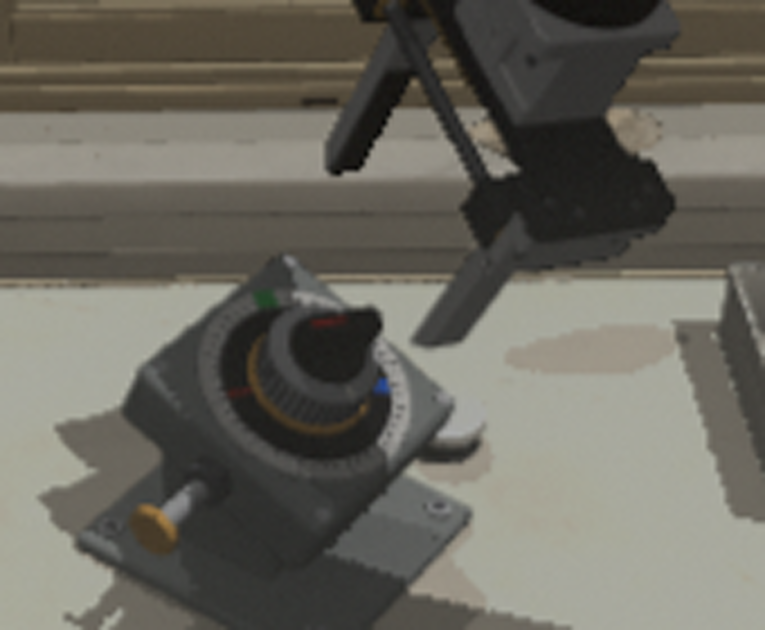

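View pics/top2.png

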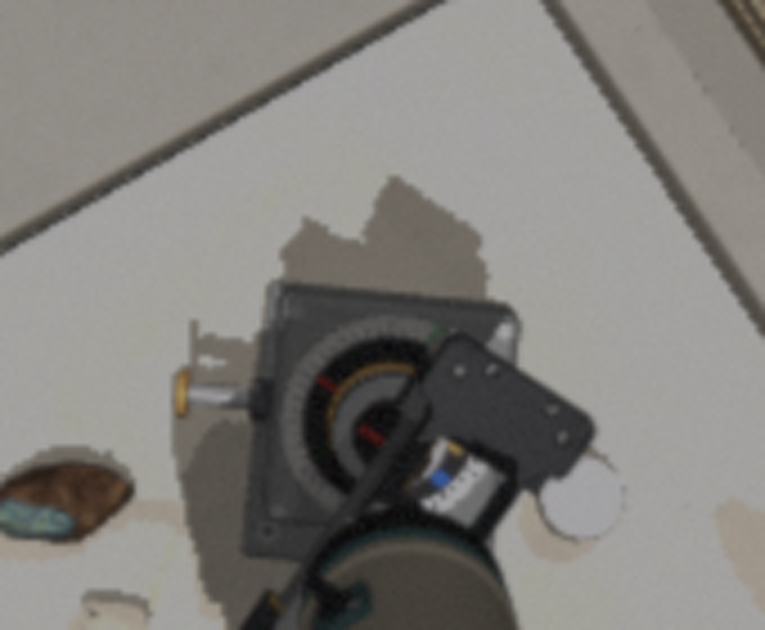

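>>> {"fn": "apply_moves", "kwargs": {
  "rows": [
    [0.0015, 0.002, 0.001, -0.0005, -0.001, 0.02, 1],
    [0.0015, 0.002, 0.001, -0.0005, -0.001, 0.04, 1],
    [0.0015, 0.002, 0.001, -0.0005, -0.001, 0.06, 1],
    [0.0015, 0.002, 0.001, -0.0005, -0.001, 0.0715, 1],
    [0.0015, 0.002, 0.001, -0.0005, -0.001, 0.0715, 1],
    [0.0015, 0.002, 0.001, -0.0005, -0.001, 0.0715, 1]
  ]
}}

```text
clock: 4.6
tool_pos: [605.3, 16.9, 170.3]
orientation: [2.522, 1.336, 0.504]
ft_force: [-0.2, -0.1, 0.2]
gripper_width: 94.3
```

```bash
python3 - <<'E'
from fit import *
s,p,R=cur(); P,Rt=tgt(48.5,-0.47); print(p,s["joint_pos"].round(2),row(P,Rt,p,R), s["ft_force"].round(1))
for n in("scene","top"):
    q=get_image(n); save(q,n+"3.png",(190,80,360,220),4.5)
E
```

```text
[605.34767452  16.86106084 170.25444082] [-0.54  0.55  0.59  2.13 -1.1   0.23  0.36] [-0.0104  0.0034  0.0033 -0.0062 -0.0007  0.0045] [-0.2 -0.1  0.2]
```

View pics/scene3.png

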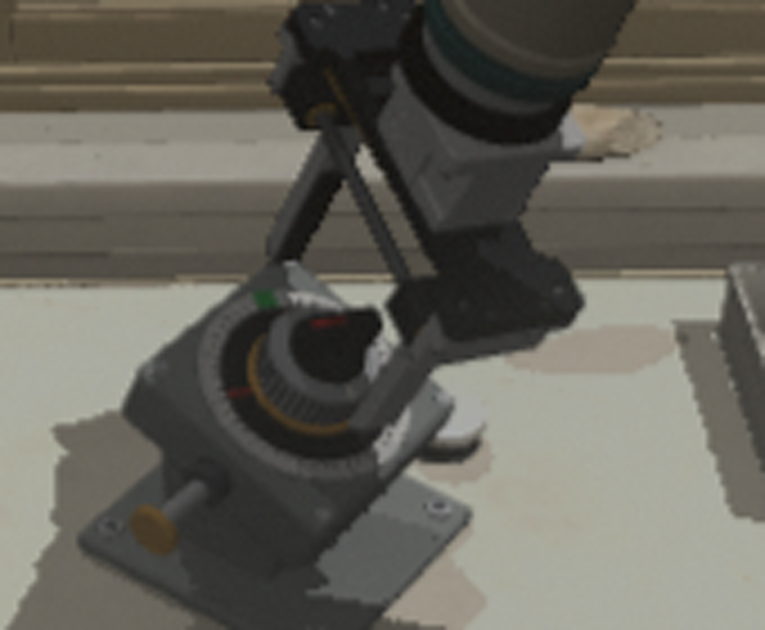

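View pics/top3.png

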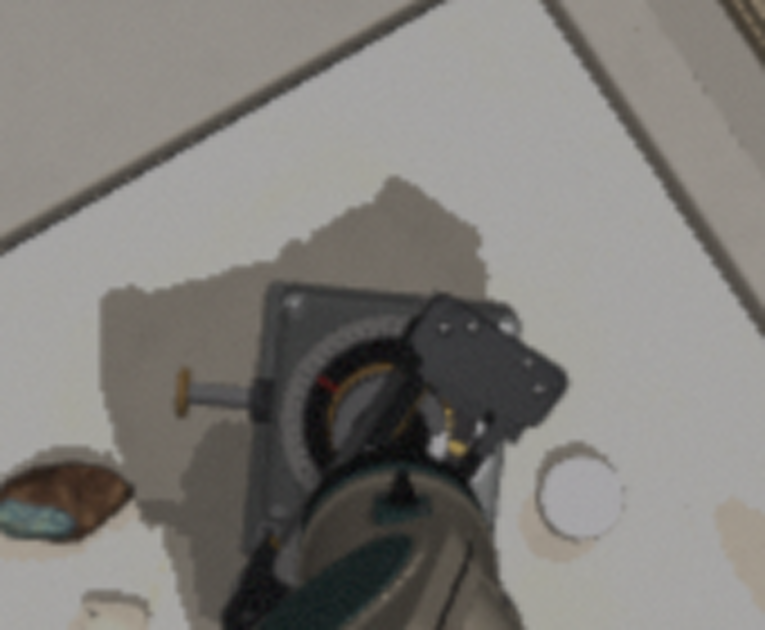

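```bash
cat > kin.py <<'E'
import numpy as np
from scipy.spatial.transform import Rotation as Ro
from scipy.optimize import least_squares
SG=[-1,1,-1,1,-1,1,-1]
LO=np.array([-3.06,-.37,-1.25,.18,-1.1,.23,-2.94]);HI=np.array([3.06,2.12,1.32,2.47,4.24,1.98,2.94])
def Z(a): return Ro.from_euler('z',a).as_matrix()
def Y(a): return Ro.from_euler('y',a).as_matrix()
def fk(q,k,full=False,sg=SG):
    R=Z(sg[0]*q[0]);p=np.zeros(3);pts=[]
    p=p+R@[0,0,k[0]]
    R=R@Y(sg[1]*q[1]); R=R@Z(sg[2]*q[2]); p=p+R@[k[4],0,k[1]]; pts.append(p)
    R=R@Y(sg[3]*q[3]); p=p+R@[k[5],0,k[2]]; pts.append(p)
    R=R@Z(sg[4]*q[4])@Y(sg[5]*q[5])@Z(sg[6]*q[6]); p=p+R@[0,0,k[3]]
    R=R@np.array([[0,1,0],[-1,0,0],[0,0,1]])@Ro.from_rotvec(k[6:9]).as_matrix()
    return (p,R,pts) if full else (p,R)
E
python3 - <<'E'
from kin import *; from fit import cur
import itertools
s,p,R=cur()
S=[([-1.31978809,.62935276,.03842137,1.518391,-.02696841,.99628833,-.0199965],[202.262,617.031,215.542],[-4.95463864e-01,-3.10200880,2.99e-3]),
([-1.16,.32,.52,2.19,-.05,.39,-.56],[413.167,275.53,224.335],[1.994,2.165,.37]),
([-.55,.39,.54,2.15,-.43,.25,-.29],[574.6,15.54,230.247],[2.514,1.327,.513]),
(s["joint_pos"],p,s["orientation"])]
best=[]
for sg in itertools.product([-1,1],repeat=7):
  if sg[1]<0: continue
  for rz in range(4):
    def res(k,w=1):
        o=[]
        for q,P,O in S:
            pp,RR=fk(q,k,sg=sg); o+=list((pp-P)/10)+list(Ro.from_matrix(RR.T@Ro.from_rotvec(O).as_matrix()).as_rotvec()*30)
        return np.array(o)
    k0=np.array([330,350,350,200,0,0,0,0,rz*np.pi/2])
    c=res(k0); best.append(((c**2).sum(),sg,rz,k0,res))
best.sort(key=lambda t:t[0])
out=[]
for b in best[:40]:
    m=least_squares(b[4],b[3]); out.append((m.cost,b[1],b[2],m.x,m.fun))
out.sort(key=lambda t:t[0])
for o in out[:3]: print(o[0],o[1],o[2],o[3].round(3)); print(o[4].round(2).reshape(-1,6))
E
```

```text
4731.736936903731 (-1, 1, -1, 1, 1, 1, 1) 3 [ 2.439177e+03 -1.179300e+01 -4.588800e+01  2.773872e+03 -6.872180e+02
 -1.325590e+02  6.600000e-02  1.000000e-03  4.636000e+00]
[[-36.25 -10.73  -1.94   0.85  -0.14  68.41]
 [ -7.32 -13.75 -13.11   3.11   3.78 -49.07]
 [ -0.68  10.52   1.53  -2.17  -1.87  -9.6 ]
 [  0.27   2.16  13.53  -1.79  -1.77  -9.73]]
4731.736936903731 (-1, 1, -1, 1, 1, 1, -1) 3 [ 2.439177e+03 -1.179300e+01 -4.588800e+01  2.773872e+03 -6.872180e+02
 -1.325590e+02  6.600000e-02  1.000000e-03  4.636000e+00]
[[-36.25 -10.73  -1.94   0.85  -0.14  68.41]
 [ -7.32 -13.75 -13.11   3.11   3.78 -49.07]
 [ -0.68  10.52   1.53  -2.17  -1.87  -9.6 ]
 [  0.27   2.16  13.53  -1.79  -1.77  -9.73]]
4731.736936903731 (-1, 1, -1, 1, 1, -1, 1) 3 [ 2.439177e+03 -1.179300e+01 -4.588800e+01  2.773872e+03 -6.872180e+02
 -1.325590e+02  6.600000e-02  1.000000e-03  4.636000e+00]
[[-36.25 -10.73  -1.94   0.85  -0.14  68.41]
 [ -7.32 -13.75 -13.11   3.11   3.78 -49.07]
 [ -0.68  10.52   1.53  -2.17  -1.87  -9.6 ]
 [  0.27   2.16  13.53  -1.79  -1.77  -9.73]]
```

```bash
cat > samples.py <<'E'
from fit import cur
S=[([-1.31978809,.62935276,.03842137,1.518391,-.02696841,.99628833,-.0199965],[202.262,617.031,215.542],[-4.95463864e-01,-3.10200880,2.99e-3]),
([-1.16,.32,.52,2.19,-.05,.39,-.56],[413.167,275.53,224.335],[1.994,2.165,.37]),
([-.55,.39,.54,2.15,-.43,.25,-.29],[574.6,15.54,230.247],[2.514,1.327,.513])]
s,p,R=cur(); S.append((s["joint_pos"],p,s["orientation"]))
E
python3 - <<'E'
from kin import *; from samples import S
import itertools
out=[]
for sg in itertools.product([-1,1],repeat=7):
  if sg[1]<0 : continue
  for b0 in np.arange(0,6.2,1.0):
    def res(k):
        o=[]
        for q,P,O in S:
            q=np.array(q)*sg
            RR=Z(k[0]+q[0])@Y(q[1])@Z(q[2])@Y(q[3])@Z(q[4])@Y(q[5])@Z(q[6]+k[1])
            o+=list((RR-Ro.from_rotvec(O).as_matrix()).ravel())
        return np.array(o)
    for t0 in (0,2,4):
        m=least_squares(res,[b0,t0],max_nfev=12); out.append((m.cost,sg,m.x))
out.sort(key=lambda t:t[0])
for o in out[:8]: print(o)
E
```

```text
(np.float64(0.0001183448856120805), (-1, 1, -1, 1, -1, 1, -1), array([6.28316342, 7.85352753]))
(np.float64(0.00011834488561208184), (-1, 1, -1, 1, -1, 1, -1), array([-2.18833601e-05,  1.57034222e+00]))
(np.float64(0.00011834488561208294), (-1, 1, -1, 1, -1, 1, -1), array([-2.18833743e-05,  1.57034222e+00]))
(np.float64(0.00011834488561208352), (-1, 1, -1, 1, -1, 1, -1), array([-2.18833226e-05,  1.57034222e+00]))
(np.float64(0.00011834488561208397), (-1, 1, -1, 1, -1, 1, -1), array([6.28316342, 1.57034222]))
(np.float64(0.00011834488561208409), (-1, 1, -1, 1, -1, 1, -1), array([-2.18831964e-05,  1.57034222e+00]))
(np.float64(0.0001183448856120843), (-1, 1, -1, 1, -1, 1, -1), array([6.28316342, 1.57034222]))
(np.float64(0.00011834488561208482), (-1, 1, -1, 1, -1, 1, -1), array([-2.18833530e-05,  1.57034222e+00]))
```

```bash
sed -i 's/R=R@np.array(\[\[0,1,0\],\[-1,0,0\],\[0,0,1\]\])@Ro.from_rotvec(k\[6:9\]).as_matrix()/R=R@Z(np.pi\/2)/' kin.py
cat > kfit.py <<'E'
from kin import *; from samples import S
def res(k): return np.concatenate([fk(q,k)[0]-P for q,P,O in S])
m=least_squares(lambda k:np.r_[res(k),0.02*(k-[340,360,360,200,0,0])],[340,360,360,200,0,0])
K=m.x
E
cat > ik.py <<'E'
from kfit import K; from kin import *
W=np.array([1,1,1,1,1,1,1.])
def ik(P,R,n=60,seed=0,center=None):
    rng=np.random.default_rng(seed);sol=[]
    def f(q):
        p,r=fk(q,K); return np.r_[(p-P)/100,(Ro.from_matrix(r.T@R)).as_rotvec()]
    for i in range(n):
        q0=rng.uniform(LO,HI); m=least_squares(f,q0,bounds=(LO,HI),max_nfev=60)
        if m.cost<1e-8: sol.append(m.x)
    return np.array(sol)
E
python3 - <<'E'
from kfit import *
print(m.x.round(1)); print(res(m.x).reshape(-1,3).round(1))
from ik import ik; from fit import tgt
for h,a in((120,-.47),(48.5,-.47),(48.5,-1.98),(20,1.2),(20,-1.1)):
    P,R=tgt(h,a); s=ik(P,R,120); print(h,a,len(s)); 
    s=s[np.argsort(s[:,4])]; print(s[::max(1,len(s)//8)].round(2))
E
```

```text
[496.5 546.  434.9 447.   -8.9  52.8]
[[-25.2   7.3  -0.7]
 [ -0.7   2.1  -1.2]
 [  3.6   3.2  -2.5]
 [ -3.9  -2.9   4.3]]
120 -0.47 65
[[-0.86  0.51  0.98  2.17 -1.05  0.4   0.29]
 [-0.51  0.37  0.5   2.17 -0.39  0.23 -0.32]
 [-0.14  0.34  0.04  2.17  0.38  0.23 -1.06]
 [-0.12  0.33  0.02  2.17  0.41  0.23 -1.08]
 [ 0.1   0.34 -0.25  2.17  0.73  0.28 -1.38]
 [ 0.3   0.37 -0.49  2.17  0.94  0.35 -1.58]
 [ 0.52  0.44 -0.79  2.17  1.14  0.47 -1.75]
 [ 0.69  0.54 -1.04  2.17  1.28  0.62 -1.86]
 [ 0.8   0.67 -1.25  2.17  1.39  0.79 -1.92]]
48.5 -0.47 43
[[ 0.12  0.52 -0.27  2.14  1.3   0.23 -1.93]
 [ 0.12  0.52 -0.27  2.14  1.31  0.23 -1.93]
 [ 0.15  0.53 -0.3   2.14  1.33  0.24 -1.95]
 [ 0.32  0.56 -0.52  2.14  1.44  0.36 -2.02]
 [ 0.44  0.61 -0.69  2.14  1.49  0.46 -2.05]
 [ 0.56  0.68 -0.87  2.14  1.55  0.58 -2.06]
 [ 0.72  0.86 -1.16  2.14  1.63  0.84 -2.05]
 [ 0.75  0.92 -1.22  2.14  1.65  0.92 -2.05]
 [ 0.76  0.94 -1.25  2.14  1.66  0.94 -2.05]]
48.5 -1.98 31
[[ 0.12  0.52 -0.27  2.14  1.3   0.23  2.84]
 [ 0.13  0.52 -0.27  2.14  1.31  0.23  2.84]
 [ 0.14  0.52 -0.29  2.14  1.32  0
[... 504 characters left out ...]
 0.23 -0.47]
 [ 0.13  0.59 -0.27  2.12  1.53  0.23 -0.47]
 [ 0.2   0.6  -0.36  2.12  1.55  0.28 -0.48]
 [ 0.34  0.65 -0.55  2.12  1.59  0.4  -0.48]
 [ 0.46  0.7  -0.72  2.12  1.62  0.5  -0.47]
 [ 0.55  0.77 -0.87  2.12  1.65  0.62 -0.45]
 [ 0.72  0.98 -1.18  2.12  1.72  0.92 -0.4 ]]
20 -1.1 35
[[ 0.13  0.59 -0.27  2.12  1.53  0.23 -2.77]
 [ 0.13  0.59 -0.27  2.12  1.53  0.23 -2.77]
 [ 0.13  0.59 -0.27  2.12  1.53  0.23 -2.77]
 [ 0.13  0.59 -0.27  2.12  1.53  0.23 -2.77]
 [ 0.23  0.61 -0.4   2.12  1.56  0.3  -2.78]
 [ 0.45  0.69 -0.7   2.12  1.62  0.5  -2.77]
 [ 0.68  0.9  -1.08  2.12  1.69  0.81 -2.72]
 [ 0.73  0.99 -1.19  2.12  1.72  0.93 -2.7 ]
 [ 0.75  1.04 -1.25  2.12  1.74  1.   -2.69]]
```

```bash
cat > kfit.py <<'E'
from kin import *; from samples import S
def fk2(q,k):
    q=np.array(q)*SG
    p=np.array([0,0,k[0]]);R=Z(q[0]); 
    p=p+R@[0,k[4],0]
    R=R@Y(q[1])@Z(q[2]); p=p+R@[k[5],k[6],k[1]]
    R=R@Y(q[3]); p=p+R@[k[7],k[8],k[2]]
    R=R@Z(q[4])@Y(q[5]); p=p+R@[k[9],k[10],0]
    R=R@Z(q[6]+np.pi/2); p=p+R@[0,0,k[3]]
    return p,R
def res(k): return np.concatenate([fk2(q,k)[0]-P for q,P,O in S])
k0=np.array([340,380,380,220]+[0]*7.__int__())
m=least_squares(lambda k:np.r_[res(k),0.03*(k-k0)],k0)
K=m.x
E
python3 - <<'E'
from kfit import *
print(K.round(1)); print(res(K).reshape(-1,3).round(1))
# sim controllers
def lin(q):
    J=np.zeros((6,7));p0,R0=fk2(q,K)
    for i in range(7):
        d=np.array(q,float);d[i]+=1e-5;p,R=fk2(d,K);J[:3,i]=(p-p0)/1e-5/1000;J[3:,i]=Ro.from_matrix(R@R0.T).as_rotvec()/1e-5
    return p0,R0,J
def sim(q,P,R,rows,lam=0.05,null=0,qc=None):
    q=np.array(q,float);traj=[]
    for _ in range(rows*5):
        p0,R0,J=lin(q); dp=(P-p0);dr=Ro.from_matrix(R@R0.T).as_rotvec()
        f=min(1,10/max(np.linalg.norm(dp),1e-9),np.radians(8.59)/5/max(np.linalg.norm(dr),1e-9))
        e=np.r_[dp/1000,dr]*f
        Jp=J.T@np.linalg.inv(J@J.T+lam**2*np.eye(6)); dq=Jp@e
        if null: dq+=(np.eye(7)-Jp@J)@(null*(qc-q))
        q=np.clip(q+dq,LO,HI)
    return q
q0,P0,O0=S[0]; P1,R1=np.array(S[2][1]),Ro.from_rotvec(S[2][2]).as_matrix()
for lam in(.01,.05,.15):
    for null in(0,.02):
        a=sim(q0,P1,R1,8,lam,null,(LO+HI)/2);b=sim(a,P1,R1,8,lam,null,(LO+HI)/2);print(lam,null,a.round(2),b.round(2))
E
```

```text
Traceback (most recent call last):
  File "kfit.py", line 12
    k0=np.array([340,380,380,220]+[0]*7.__int__())
                                       ^
SyntaxError: invalid decimal literal
```

```bash
sed -i 's/7.__int__()/7/' kfit.py
cat > simk.py <<'E'
from kfit import *
def lin(q):
    J=np.zeros((6,7));p0,R0=fk2(q,K)
    for i in range(7):
        d=np.array(q,float);d[i]+=1e-5;p,R=fk2(d,K);J[:3,i]=(p-p0)/1e-5/1000;J[3:,i]=Ro.from_matrix(R@R0.T).as_rotvec()/1e-5
    return p0,R0,J
def sim(q,P,R,rows,lam=0.05,null=0,qc=None):
    q=np.array(q,float)
    for _ in range(rows*5):
        p0,R0,J=lin(q); dp=(P-p0);dr=Ro.from_matrix(R@R0.T).as_rotvec()
        f=min(1,10/max(np.linalg.norm(dp),1e-9),np.radians(8.59)/5/max(np.linalg.norm(dr),1e-9))
        e=np.r_[dp/1000,dr]*f
        Jp=J.T@np.linalg.inv(J@J.T+lam**2*np.eye(6)); dq=Jp@e
        if null: dq+=(np.eye(7)-Jp@J)@(null*(qc-q))
        q=np.clip(q+dq,LO,HI)
    return q
E
python3 - <<'E'
from simk import *
print(K.round(1)); print(res(K).reshape(-1,3).round(1))
q0,P0,O0=S[0]; P1,R1=np.array(S[2][1]),Ro.from_rotvec(S[2][2]).as_matrix()
for lam in(.01,.05,.15):
    for null in(0,.02):
        a=sim(q0,P1,R1,8,lam,null,(LO+HI)/2);b=sim(a,P1,R1,8,lam,null,(LO+HI)/2);print(lam,null,a.round(2),b.round(2))
P2,R2=np.array(S[3][1]),Ro.from_rotvec(S[3][2]).as_matrix()
print(sim(S[2][0],P2,R2,6).round(2),S[3][0])
E
```

```text
[321.1 572.2 377.1 385.6  -2.7 -22.8 -12.1 -10.9 -12.1  -9.1  -1.4]
[[-0.4 -0.1  0.1]
 [ 1.   1.1  0.9]
 [-1.6 -0.5 -2. ]
 [ 0.4 -0.1  1. ]]
0.01 0 [-1.08  0.32  0.45  2.17 -0.08  0.44 -0.39] [-0.52  0.38  0.49  2.15 -0.34  0.24 -0.38]
0.01 0.02 [-0.74  0.28 -0.    2.17  0.27  0.46 -0.75] [-0.23  0.34  0.1   2.15  0.34  0.24 -1.05]
0.05 0 [-1.08  0.32  0.45  2.15 -0.07  0.45 -0.39] [-0.51  0.38  0.49  2.15 -0.34  0.24 -0.38]
0.05 0.02 [-0.73  0.29 -0.01  2.14  0.26  0.49 -0.73] [-0.23  0.34  0.1   2.15  0.34  0.24 -1.05]
0.15 0 [-1.08  0.34  0.43  2.04 -0.08  0.57 -0.38] [-0.52  0.38  0.49  2.15 -0.32  0.24 -0.4 ]
0.15 0.02 [-0.68  0.34 -0.06  1.96  0.22  0.64 -0.65] [-0.22  0.34  0.1   2.14  0.33  0.25 -1.04]
[-0.39  0.5   0.35  2.14 -0.56  0.23 -0.17] [-0.54244673  0.55275017  0.5891832   2.12926278 -1.09896415  0.23337298
  0.35731419]
```

```bash
python3 - <<'E'
from simk import *; from fit import tgt,cur,row
s,_,_=cur(); q=np.array(s["joint_pos"])
def go(q,h,a,n,lam=.02):
    P,R=tgt(h,a); q=sim(q,P,R,n,lam); p,r=fk2(q,K); print(h,a,q.round(2),'err',np.linalg.norm(P-p).round(1),np.linalg.norm(Ro.from_matrix(r.T@R).as_rotvec()).round(3)); return q
q=go(q,120,-.47,4)
for a in(.1,.7,1.3,1.9,2.67): q=go(q,120,a,6)
qa=q
q=go(q,48.5,2.67,6)
for a in(2.1,1.6,1.16):q=go(q,48.5,a,5)
q=go(q,80,1.16,4);
for a in(1.8,2.4,3.0):q=go(q,80,a,5)
q=go(q,20,3.0,4)
for a in(2.4,1.8,1.2,.7):q=go(q,20,a,5)
E
```

```text
120 -0.47 [-0.75  0.47  0.85  2.15 -0.92  0.35  0.19] err 0.0 0.0
120 0.1 [-0.66  0.42  0.71  2.15 -0.72  0.29  0.57] err 0.0 0.0
120 0.7 [-0.57  0.39  0.56  2.15 -0.49  0.25  0.94] err 0.0 0.0
120 1.3 [-0.47  0.37  0.43  2.16 -0.25  0.23  1.3 ] err 1.2 0.003
120 1.9 [-0.38  0.35  0.3   2.16 -0.    0.23  1.66] err 3.1 0.008
120 2.67 [-0.24  0.34  0.13  2.16  0.3   0.24  2.13] err 0.0 0.0
48.5 2.67 [-0.24  0.48  0.16  2.17  0.35  0.23  2.08] err 57.8 0.15
48.5 2.1 [-0.27  0.49  0.2   2.16  0.11  0.23  1.78] err 59.4 0.157
48.5 1.6 [-0.3   0.49  0.24  2.17 -0.14  0.23  1.51] err 60.0 0.158
48.5 1.16 [-0.33  0.49  0.28  2.16 -0.36  0.23  1.29] err 58.5 0.153
80 1.16 [-0.4   0.44  0.36  2.16 -0.36  0.23  1.27] err 34.0 0.088
80 1.8 [-0.34  0.43  0.28  2.16 -0.08  0.23  1.62] err 36.8 0.097
80 2.4 [-0.28  0.42  0.19  2.17  0.2   0.23  1.95] err 35.6 0.094
80 3.0 [-0.2   0.42  0.09  2.16  0.47  0.23  2.28] err 29.3 0.077
20 3.0 [-0.23  0.53  0.16  2.16  0.55  0.23  2.22] err 75.5 0.195
20 2.4 [-0.23  0.54  0.17  2.16  0.31  0.23  1.91] err 76.2 0.206
20 1.8 [-0.24  0.54  0.18  2.16  0.03  0.23  1.61] err 77.5 0.215
20 1.2 [-0.25  0.54  0.2   2.16 -0.26  0.23  1.31] err 78.2 0.22
20 0.7 [-0.28  0.54  0.22  2.16 -0.55  0.23  1.05] err 77.5 0.209
```

```bash
cat > search.py <<'E'
from simk import *; from fit import tgt,cur
import sys
from multiprocessing import Pool
s,_,_=cur(); q0=np.array(s["joint_pos"])
def err(q,P,R):
    p,r=fk2(q,K); return np.linalg.norm(P-p)+200*np.linalg.norm(Ro.from_matrix(r.T@R).as_rotvec())
def wp(w):
    P,R=tgt(130,w[5]); return P+w[:3], Ro.from_rotvec([w[3],w[4],0]).as_matrix()@R
def run(seed):
    g=np.random.default_rng(seed)
    P,R=tgt(130,-.47); q=sim(q0,P,R,4,.02)
    n=g.integers(1,3); W=[]
    e=0
    for i in range(n):
        w=np.r_[g.uniform(-150,150,2),g.uniform(0,150),g.uniform(-.9,.9,2),g.uniform(-.5,3)]; W.append(w.round(2))
        P,R=wp(w); q=sim(q,P,R,20,.02); e+=err(q,P,R)
    for h,a,k in((130,2.67,20),(48.5,2.67,6)):
        P,R=tgt(h,a); q=sim(q,P,R,k,.02); 
    e2=err(q,P,R)
    marg=min((q-LO).min(),(HI-q).min())
    return e2,e,marg,seed,q.round(2),W
if __name__=="__main__":
    with Pool() as p: o=p.map(run,range(240))
    ok=[x for x in o if x[0]<1 and x[1]<1]; ok.sort(key=lambda x:-x[2]); print(len(ok))
    for x in ok[:6]: print(x)
E
nproc; time timeout 550 python3 search.py
```

```text
4
0
real	1m7.584s
user	4m7.505s
sys	0m0.232s
```

```bash
cat > s2.py <<'E'
from search import *
if __name__=="__main__":
    with Pool() as p: o=p.map(run,range(1000,2200))
    o.sort(key=lambda x:x[0]+.3*x[1]); 
    for x in o[:5]: print(x)
    o.sort(key=lambda x:-x[4][4])
    for x in o[:5]: print(x)
E
time timeout 570 python3 s2.py
```

```text
(np.float64(2.796364516631456e-13), np.float64(54.40134707350604), np.float64(0.10369166541116212), 2051, array([ 0.17,  0.5 , -0.42,  2.15,  1.3 ,  0.33,  1.16]), [array([-6.363e+01, -5.597e+01,  3.905e+01,  8.200e-01, -3.000e-02,
        2.300e+00]), array([-139.92,   62.04,  114.15,   -0.64,    0.86,    0.98])])
(np.float64(43.22484546080839), np.float64(2.958997559613862), np.float64(0.0), 1372, array([-0.08,  0.48, -0.06,  2.16,  1.03,  0.23,  1.42]), [array([ 1.2228e+02,  7.3510e+01,  7.1890e+01,  7.3000e-01, -1.0000e-01,
        4.9000e-01]), array([ 87.83,  -1.67, 145.38,   0.54,   0.56,   1.38])])
(np.float64(1.4917089803396097e-13), np.float64(155.62096546452764), np.float64(0.10415563412217746), 1202, array([ 0.17,  0.5 , -0.42,  2.15,  1.3 ,  0.33,  1.16]), [array([ -46.69, -131.52,   31.84,    0.66,   -0.29,   -0.32]), array([-71.94, 120.78, 123.87,  -0.7 ,  -0.66,   0.62])])
(np.float64(44.957443782244226), np.float64(5.924420578767832), np.float64(0.0), 1875, array([-0.09,  0.48, -0.05,  2.16,  1.01,  0.23,  1.43]), [array([   8.02, -141.71,   57.66,    0.84,   -0.17, 
[... 993 characters left out ...]
y([-81.2 ,  46.14, 144.45,  -0.88,   0.86,   2.72]), array([-124.98,   21.51,   51.79,    0.81,   -0.89,    1.79])])
(np.float64(670.0297592748459), np.float64(112.98699114637543), np.float64(0.0), 1826, array([ 0.88,  0.53, -1.17,  2.01,  4.24,  0.23, -2.94]), [array([-141.83,  109.73,   84.38,   -0.68,    0.78,    1.11]), array([  -6.24, -117.57,  149.05,    0.26,   -0.84,    2.27])])
(np.float64(695.4356498698148), np.float64(175.21256444505275), np.float64(0.0), 1132, array([ 0.89,  0.55, -1.25,  2.02,  4.24,  0.23, -2.94]), [array([-127.66,  -39.27,  149.86,   -0.82,   -0.28,    1.92]), array([-40.05, -85.58,  62.56,  -0.79,  -0.36,   0.5 ])])
real	5m17.475s
user	20m14.751s
sys	0m0.291s
```

```bash
cat > fast.py <<'E'
from kfit import *; from fit import tgt,cur
import math
OFF=[np.array([0,K[4],0]),np.zeros(3),np.array([K[5],K[6],K[1]]),np.array([K[7],K[8],K[2]]),np.zeros(3),np.array([K[9],K[10],0]),np.array([0,0,K[3]])]
def jac(q):
    R=np.eye(3);p=np.array([0,0,K[0]]);ax=[];og=[]
    for i in range(7):
        a=SG[i]*q[i]; c,s=math.cos(a),math.sin(a)
        if i%2==0: ax.append(-R[:,2]); M=np.array([[c,-s,0],[s,c,0],[0,0,1]])
        else: ax.append(R[:,1]); M=np.array([[c,0,s],[0,1,0],[-s,0,c]])
        og.append(p); R=R@M
        p=p+R@OFF[i]
    A=np.array(ax); J=np.vstack([np.cross(A,p-np.array(og)).T/1000,A.T])
    return p,R@np.array([[0,-1,0],[1,0,0],[0,0,1.]]),J
def rv(M):
    v=np.array([M[2,1]-M[1,2],M[0,2]-M[2,0],M[1,0]-M[0,1]]);s=np.linalg.norm(v)/2;c=(np.trace(M)-1)/2
    th=math.atan2(s,c); return v/2 if s<1e-9 else v/(2*s)*th
def simf(q,P,R,maxn=200,sp=15.,sr=.045,lam=.02):
    q=np.array(q,float);mm=9;
    for _ in range(maxn):
        p,r,J=jac(q);dp=P-p;dr=rv(R@r.T);a=np.linalg.norm(dp);b=np.linalg.norm(dr)
        if a<.3 and b<.001: break
        f=1/max(1,a/sp,b/sr)
        # scaled independently like the interface
        e=np.r_[dp/1000*f,dr*f]
        dq=J.T@np.linalg.solve(J@J.T+lam**2*np.eye(6),e)
        n=q+dq
        bad=(n<LO)|(n>HI)
        if bad.any():
            Jf=J[:,~bad]; dq=np.zeros(7); dq[~bad]=Jf.T@np.linalg.solve(Jf@Jf.T+.05**2*np.eye(6),e); n=np.clip(q+dq,LO,HI)
        q=n; mm=min(mm,(q-LO).min(),(HI-q).min())
    return q,mm,np.linalg.norm(dp)+200*np.linalg.norm(dr)
def wp(w):
    P,R=tgt(130,w[5]); return P+w[:3], Ro.from_rotvec([w[3],w[4],0]).as_matrix()@R
E
cat > s3.py <<'E'
from fast import *
from multiprocessing import Pool
import time
s,_,_=cur(); q0=np.array(s["joint_pos"])
P,R=tgt(130,-.47); q1,_,_=simf(q0,P,R)
def run(W):
    q=q1;pen=0;mt=0
    for w in W:
        P,R=wp(w); q,m,e=simf(q,P,R); pen+=min(e,100)/50+max(0,.06-m)*5
    for h,a in((130,2.67),(48.5,2.67)):
        P,R=tgt(h,a); q,m,e=simf(q,P,R); pen+=min(e,100)/30+max(0,.06-m)*10
    return pen+ .5*max(0,.25-min((q-LO).min(),(HI-q).min())),q
def cem(seed):
    g=np.random.default_rng(seed); n=3
    mu=np.tile([0,0,80,0,.2,1.2],(n,1));sd=np.tile([90,90,50,.5,.4,1.2],(n,1)).astype(float);best=(9,)
    t=time.time()
    while time.time()-t<480 and best[0]>.03:
        pop=[mu+sd*g.normal(size=mu.shape) for _ in range(40)]
        if best[0]<9: pop[0]=best[1]
        for x in pop:
            x[:,:2]=np.clip(x[:,:2],-200,200);x[:,2]=np.clip(x[:,2],0,200);x[:,3:5]=np.clip(x[:,3:5],-.9,.9);x[:,5]=np.clip(x[:,5],-1.5,4.5)
        sc=[run(x) for x in pop];o=np.argsort([s[0] for s in sc])
        if sc[o[0]][0]<best[0]: best=(sc[o[0]][0],pop[o[0]],sc[o[0]][1])
        el=np.array([pop[i] for i in o[:8]]); mu=.6*el.mean(0)+.4*mu; sd=.6*el.std(0)+.4*sd
        if sd[:,3].max()<.02: mu=best[1].copy(); sd=np.tile([60,60,30,.3,.3,.8],(n,1)).astype(float)
    return best
if __name__=="__main__":
    t=time.time(); run(np.array([[0,0,80,0,.3,1.]])); print(time.time()-t)
    with Pool(4) as p: o=p.map(cem,range(4))
    for x in sorted(o,key=lambda x:x[0]): print(x[0],x[2].round(2));print(x[1].round(2))
E
OMP_NUM_THREADS=1 OPENBLAS_NUM_THREADS=1 timeout 575 python3 s3.py
```

```text
0.03830242156982422
0.010303967232837717 [ 0.33  0.55 -0.68  2.15  1.37  0.48  1.1 ]
[[  85.69   78.47   43.67   -0.      0.58    1.32]
 [-116.07 -131.89   79.12    0.2     0.34    3.12]
 [  11.84   -6.03   63.82   -0.68    0.51    1.05]]
0.010869258319032089 [ 0.42  0.58 -0.82  2.15  1.4   0.57  1.08]
[[ 7.3110e+01 -9.9340e+01  9.4100e+01  3.7000e-01  4.0000e-01  1.9100e+00]
 [-1.8391e+02  2.4900e+01  1.5178e+02 -1.0000e-02 -1.9000e-01  1.8600e+00]
 [-1.0548e+02  1.7998e+02  7.9890e+01 -4.4000e-01  3.7000e-01  1.1900e+00]]
0.11884865324095276 [ 0.45  0.6  -0.88  2.15  1.41  0.61  1.07]
[[  26.89 -103.83  104.09   -0.37    0.81    0.37]
 [  -4.2    32.18   99.1     0.82   -0.16   -0.17]
 [ -26.45   28.85   64.75   -0.18    0.71    1.05]]
0.1226858936899067 [ 0.11  0.49 -0.34  2.15  1.26  0.29  1.2 ]
[[ 3.0050e+01  9.5100e+00  6.5490e+01  4.4000e-01  3.7000e-01  1.6000e+00]
 [-1.5554e+02 -3.8050e+01  1.1377e+02  1.7000e-01 -2.1000e-01  1.5000e-01]
 [ 9.0300e+01 -3.0300e+00  7.1920e+01 -6.0000e-01  5.2000e-01  1.1100e+00]]
```

```bash
cat > plan.py <<'E'
from fast import *
WP=[[85,78,44,0,.58,1.32],[-116,-132,79,.2,.34,3.12],[12,-6,64,-.68,.51,1.05]]
def goals():
    g=[('back',)+tgt(130,-.47)]+[('wp%d'%i,)+wp(np.array(w)) for i,w in enumerate(WP)]
    for h,a in((130,2.67),(48.5,2.67),(48.5,1.9),(48.5,1.16),(80,1.16),(80,2.1),(80,3.0),(20,3.0),(20,2.2),(20,1.5),(20,.7)): g.append((f"{h},{a}",)+tgt(h,a))
    return g
def nxt(i,show=True):
    s,p,R0=cur(); G=goals(); q=np.array(s["joint_pos"]); print('now',p.round(1),q.round(2),'F',s["ft_force"].round(1))
    n,P,R=G[i]; print(n,'row',row_(P,R,p,R0),'dist',np.linalg.norm(P-p).round(0))
    for n,P,R in G[i:]:
        q,m,e=simf(q,P,R); print(n,P.round(0),q.round(2),round(m,2),round(e,1))
from fit import row as row_
E
python3 - <<'E'
from plan import *; nxt(0)
p=get_image("top") if 0 else __import__('h').get_image("top")
from fit import back
for u in((260,65),(262,38),(240,62)):
    for z in(0,200): print(u,z,back(p,u,np.array([0,0,0.]),np.eye(3),z).round(0))
E
```

```text
now [605.4  16.3 170.8] [-0.54  0.55  0.59  2.13 -1.1   0.23  0.36] F [ 0.3 -0.3  0.7]
back row [-0.0098  0.0032  0.0035 -0.006  -0.002  -0.0766] dist 77.0
back [569.  16. 239.] [-0.78  0.46  0.9   2.14 -0.88  0.38  0.16] 0.03 0.1
wp0 [654.  94. 283.] [-0.4   0.74  0.45  1.2  -0.25  1.42  1.23] 0.17 0.0
wp1 [ 453. -116.  318.] [ 1.12  0.38 -1.13  1.87  0.23  1.02  2.88] 0.06 0.0
wp2 [581.  10. 303.] [-0.22  0.66 -0.44  1.52  0.79  1.59  0.22] 0.1 0.2
130,2.67 [569.  16. 239.] [ 0.46  0.4  -0.84  2.14  1.04  0.54  1.4 ] 0.31 0.0
48.5,2.67 [603.  12. 165.] [ 0.34  0.55 -0.68  2.15  1.37  0.48  1.1 ] 0.25 0.2
48.5,1.9 [603.  12. 165.] [ 0.29  0.53 -0.6   2.15  1.35  0.43  0.35] 0.2 0.0
48.5,1.16 [603.  12. 165.] [ 0.23  0.51 -0.51  2.15  1.33  0.38 -0.37] 0.15 0.1
80,1.16 [590.  14. 193.] [ 0.27  0.45 -0.57  2.15  1.18  0.41 -0.23] 0.16 0.1
80,2.1 [590.  14. 193.] [ 0.37  0.49 -0.73  2.15  1.24  0.5   0.65] 0.18 0.1
80,3.0 [590.  14. 193.] [ 0.45  0.52 -0.87  2.15  1.28  0.57  1.51] 0.27 0.2
20,3.0 [615.  10. 139.] [ 0.39  0.64 -0.79  2.14  1.5   0.57  1.33] 0.32 0.0
20,2.2 [615.  10. 139.] [ 0.39  0.64 -0.78  2.14  1.5   0.56  0.53] 0.33 0.1
20,1.5 [615.  10. 139.] [ 0.38  0.63 -0.77  2.14  1.5   0.56 -0.17] 0.33 0.1
20,0.7 [615.  10. 139.] [ 0.38  0.63 -0.76  2.14  1.5   0.55 -0.97] 0.32 0.1
(260, 65) 0 [965.  34.]
(260, 65) 200 [860.  43.]
(262, 38) 0 [1048.   26.]
(262, 38) 200 [927.  37.]
(240, 62) 0 [975.  91.]
(240, 62) 200 [868.  89.]
```

>>> {"fn": "apply_moves", "kwargs": {
  "rows": [
    [0, 0, 0, 0, 0, -0.04, 1],
    [0, 0, 0, 0, 0, -0.08, 1],
    [0, 0, 0, 0, 0, -0.08, 1],
    [0, 0, 0, 0, 0, -0.08, 1]
  ]
}}

```text
clock: 5.15
tool_pos: [572.8, 21.2, 243.6]
orientation: [2.519, 1.339, 0.506]
ft_force: [0.4, 0.1, -0.2]
gripper_width: 94.2
```

```bash
python3 -c "
from plan import *; nxt(1)"
```

```text
now [572.8  21.2 243.6] [-0.82  0.46  0.94  2.13 -0.86  0.41  0.14] F [ 0.4  0.1 -0.2]
wp0 row [ 0.6245  0.1952 -1.7603  0.1106  0.0353 -0.0057] dist 116.0
wp0 [654.  94. 283.] [-0.43  0.73  0.49  1.22 -0.27  1.41  1.24] 0.2 0.1
wp1 [ 453. -116.  318.] [ 1.09  0.39 -1.09  1.85  0.23  1.02  2.9 ] 0.04 0.0
wp2 [581.  10. 303.] [-0.23  0.65 -0.4   1.5   0.78  1.57  0.25] 0.09 0.2
130,2.67 [569.  16. 239.] [ 0.43  0.41 -0.8   2.1   1.01  0.55  1.44] 0.31 0.0
48.5,2.67 [603.  12. 165.] [ 0.3   0.56 -0.64  2.1   1.32  0.47  1.16] 0.24 0.2
48.5,1.9 [603.  12. 165.] [ 0.23  0.54 -0.53  2.11  1.29  0.41  0.42] 0.18 0.0
48.5,1.16 [603.  12. 165.] [ 0.15  0.52 -0.41  2.11  1.23  0.34 -0.28] 0.11 0.1
80,1.16 [590.  14. 193.] [ 0.2   0.46 -0.48  2.11  1.1   0.38 -0.15] 0.13 0.1
80,2.1 [590.  14. 193.] [ 0.33  0.49 -0.67  2.11  1.19  0.48  0.71] 0.16 0.1
80,3.0 [590.  14. 193.] [ 0.42  0.53 -0.82  2.1   1.25  0.56  1.56] 0.25 0.2
20,3.0 [615.  10. 139.] [ 0.35  0.64 -0.73  2.09  1.46  0.55  1.38] 0.31 0.0
20,2.2 [615.  10. 139.] [ 0.34  0.64 -0.7   2.09  1.45  0.53  0.58] 0.3 0.1
20,1.5 [615.  10. 139.] [ 0.32  0.63 -0.68  2.09  1.45  0.51 -0.12] 0.28 0.1
20,0.7 [615.  10. 139.] [ 0.3   0.62 -0.64  2.09  1.44  0.48 -0.91] 0.25 0.1
```

>>> {"fn": "apply_moves", "kwargs": {
  "rows": [
    [0.048, 0.015, -0.135, 0.0085, 0.0027, -0.0004, 1],
    [0.096, 0.03, -0.271, 0.017, 0.0054, -0.0009, 1],
    [0.144, 0.045, -0.406, 0.0255, 0.0081, -0.0013, 1],
    [0.192, 0.06, -0.542, 0.034, 0.0109, -0.0018, 1],
    [0.24, 0.075, -0.677, 0.0425, 0.0136, -0.0022, 1],
    [0.288, 0.09, -0.812, 0.051, 0.0163, -0.0026, 1],
    [0.336, 0.105, -0.948, 0.0596, 0.019, -0.003, 1],
    [0.384, 0.12, -1.083, 0.068, 0.0217, -0.0035, 1]
  ]
}}

```text
clock: 5.95
tool_pos: [623.0, 64.5, 265.4]
orientation: [1.563, 2.707, 0.148]
ft_force: [-0.2, -0.3, -0.5]
gripper_width: 94.2
```

```bash
python3 -c "
from plan import *; nxt(1)"
```

```text
now [623.   64.5 265.4] [-0.49  0.58  0.64  1.61 -0.48  1.05  0.82] F [-0.2 -0.3 -0.5]
wp0 row [ 0.2366  0.0718 -0.6751  0.0107  0.0434 -0.0131] dist 47.0
wp0 [654.  94. 283.] [-0.43  0.73  0.49  1.23 -0.27  1.41  1.24] 0.57 0.0
wp1 [ 453. -116.  318.] [ 1.11  0.39 -1.09  1.86  0.23  1.02  2.9 ] 0.04 0.1
wp2 [581.  10. 303.] [-0.2   0.65 -0.42  1.5   0.79  1.58  0.26] 0.08 0.2
130,2.67 [569.  16. 239.] [ 0.44  0.42 -0.81  2.09  1.01  0.55  1.45] 0.32 0.0
48.5,2.67 [603.  12. 165.] [ 0.31  0.56 -0.66  2.09  1.3   0.48  1.19] 0.25 0.1
48.5,1.9 [603.  12. 165.] [ 0.24  0.54 -0.55  2.09  1.26  0.42  0.44] 0.19 0.0
48.5,1.16 [603.  12. 165.] [ 0.16  0.52 -0.42  2.09  1.2   0.35 -0.25] 0.12 0.1
80,1.16 [590.  14. 193.] [ 0.21  0.46 -0.49  2.1   1.08  0.4  -0.13] 0.14 0.1
80,2.1 [590.  14. 193.] [ 0.34  0.5  -0.68  2.09  1.17  0.49  0.73] 0.17 0.1
80,3.0 [590.  14. 193.] [ 0.43  0.54 -0.82  2.09  1.23  0.57  1.58] 0.26 0.2
20,3.0 [615.  10. 139.] [ 0.36  0.65 -0.74  2.08  1.44  0.55  1.41] 0.32 0.0
20,2.2 [615.  10. 139.] [ 0.34  0.64 -0.7   2.08  1.43  0.53  0.61] 0.3 0.1
20,1.5 [615.  10. 139.] [ 0.32  0.63 -0.67  2.08  1.42  0.5  -0.08] 0.27 0.1
20,0.7 [615.  10. 139.] [ 0.29  0.62 -0.62  2.08  1.41  0.47 -0.88] 0.24 0.1
```

>>> {"fn": "apply_moves", "kwargs": {
  "rows": [
    [0.047, 0.014, -0.135, 0.002, 0.0087, -0.0026, 1],
    [0.095, 0.029, -0.27, 0.0043, 0.0174, -0.0052, 1],
    [0.142, 0.043, -0.405, 0.0064, 0.026, -0.0079, 1],
    [0.189, 0.057, -0.54, 0.0086, 0.0347, -0.0105, 1],
    [0.237, 0.072, -0.675, 0.0107, 0.0434, -0.0131, 1]
  ]
}}

```text
clock: 6.45
tool_pos: [654.6, 94.2, 282.5]
orientation: [-0.545, -2.954, 0.121]
ft_force: [0.3, 0.6, 0.4]
gripper_width: 93.6
```

```bash
python3 -c "
from plan import *; nxt(2)"
```

```text
now [654.6  94.2 282.5] [-0.43  0.73  0.48  1.22 -0.27  1.41  1.23] F [0.3 0.6 0.4]
wp1 row [-0.0566 -0.3466 -1.7429  0.1149 -0.2694  0.0062] dist 293.0
wp1 [ 453. -116.  318.] [ 1.12  0.39 -1.1   1.87  0.24  1.02  2.9 ] 0.04 0.1
wp2 [581.  10. 303.] [-0.19  0.65 -0.44  1.5   0.8   1.59  0.26] 0.09 0.2
130,2.67 [569.  16. 239.] [ 0.45  0.42 -0.84  2.08  0.99  0.57  1.46] 0.34 0.0
48.5,2.67 [603.  12. 165.] [ 0.32  0.56 -0.69  2.08  1.28  0.51  1.21] 0.28 0.1
48.5,1.9 [603.  12. 165.] [ 0.25  0.54 -0.57  2.08  1.24  0.44  0.47] 0.21 0.0
48.5,1.16 [603.  12. 165.] [ 0.16  0.52 -0.44  2.08  1.17  0.37 -0.22] 0.14 0.1
80,1.16 [590.  14. 193.] [ 0.22  0.46 -0.51  2.09  1.06  0.41 -0.11] 0.16 0.1
80,2.1 [590.  14. 193.] [ 0.34  0.5  -0.7   2.08  1.15  0.51  0.75] 0.19 0.1
80,3.0 [590.  14. 193.] [ 0.43  0.53 -0.85  2.08  1.21  0.59  1.59] 0.28 0.2
20,3.0 [615.  10. 139.] [ 0.36  0.65 -0.76  2.07  1.41  0.57  1.43] 0.34 0.0
20,2.2 [615.  10. 139.] [ 0.34  0.63 -0.72  2.07  1.4   0.54  0.64] 0.31 0.1
20,1.5 [615.  10. 139.] [ 0.31  0.62 -0.67  2.07  1.38  0.51 -0.06] 0.28 0.1
20,0.7 [615.  10. 139.] [ 0.27  0.61 -0.61  2.07  1.37  0.47 -0.85] 0.24 0.1
```

>>> {"fn": "apply_moves", "kwargs": {
  "rows": [
    [-0.004, -0.027, -0.134, 0.0088, -0.0207, 0.0005, 1],
    [-0.009, -0.053, -0.268, 0.0177, -0.0414, 0.001, 1],
    [-0.013, -0.08, -0.402, 0.0265, -0.0622, 0.0014, 1],
    [-0.017, -0.107, -0.536, 0.0354, -0.0829, 0.0019, 1],
    [-0.022, -0.133, -0.67, 0.0442, -0.1036, 0.0024, 1],
    [-0.026, -0.16, -0.804, 0.053, -0.1243, 0.0029, 1],
    [-0.03, -0.187, -0.938, 0.0619, -0.1451, 0.0033, 1]
  ]
}}

```text
clock: 7.15
tool_pos: [544.4, -18.2, 301.8]
orientation: [-0.888, 2.983, -0.024]
ft_force: [-1.0, -0.8, -0.4]
gripper_width: 94.0
```

```bash
python3 -c "
from plan import *; nxt(2)" | head -6
```

```text
now [544.4 -18.2 301.8] [-0.21  0.38  0.27  1.73 -0.11  1.01  2.24] F [-1.  -0.8 -0.4]
wp1 row [-0.0293 -0.1582 -0.8029  0.1292 -0.0322 -0.0181] dist 134.0
wp1 [ 453. -116.  318.] [ 1.12  0.37 -1.1   1.88  0.21  1.01  2.92] 0.02 0.0
wp2 [581.  10. 303.] [-0.16  0.64 -0.47  1.5   0.81  1.61  0.27] 0.07 0.2
130,2.67 [569.  16. 239.] [ 0.47  0.41 -0.87  2.06  0.96  0.6   1.49] 0.37 0.0
48.5,2.67 [603.  12. 165.] [ 0.35  0.55 -0.73  2.06  1.23  0.54  1.25] 0.31 0.1
```

>>> {"fn": "apply_moves", "kwargs": {
  "rows": [
    [-0.0035, -0.019, -0.095, 0.0154, -0.0038, -0.0021, 1],
    [-0.007, -0.038, -0.19, 0.0307, -0.0076, -0.0043, 1],
    [-0.0105, -0.056, -0.286, 0.046, -0.0114, -0.0064, 1],
    [-0.014, -0.075, -0.381, 0.0614, -0.0153, -0.0086, 1],
    [-0.0175, -0.094, -0.476, 0.0767, -0.019, -0.0107, 1],
    [-0.021, -0.113, -0.572, 0.092, -0.023, -0.013, 1],
    [-0.0245, -0.131, -0.667, 0.1073, -0.0267, -0.015, 1],
    [-0.028, -0.15, -0.763, 0.1227, -0.0306, -0.017, 1]
  ]
}}

```text
clock: 7.95
tool_pos: [469.3, -94.6, 307.0]
orientation: [-1.724, 2.484, 0.075]
ft_force: [0.4, 0.2, -0.8]
gripper_width: 93.7
```

```bash
python3 -c "
from plan import *; nxt(3)"
```

```text
now [469.3 -94.6 307. ] [ 0.58  0.28 -0.46  1.88  0.01  0.96  2.93] F [ 0.4  0.2 -0.8]
wp2 row [ 0.8212  0.433   1.5677 -0.1358 -0.0679  0.0231] dist 154.0
wp2 [581.  10. 303.] [-0.42  0.6  -0.01  1.51  0.64  1.44  0.44] 0.07 0.1
130,2.67 [569.  16. 239.] [ 0.16  0.35 -0.43  2.05  0.7   0.45  1.74] 0.22 0.0
48.5,2.67 [603.  12. 165.] [ 0.02  0.5  -0.26  2.03  0.91  0.32  1.53] 0.09 0.2
48.5,1.9 [603.  12. 165.] [-0.11  0.49 -0.06  2.05  0.69  0.23  0.98] 0.0 0.0
48.5,1.16 [603.  12. 165.] [-0.11  0.49 -0.05  2.05  0.68  0.23  0.24] 0.0 0.3
80,1.16 [590.  14. 193.] [-0.07  0.43 -0.12  2.06  0.64  0.29  0.28] 0.03 0.0
80,2.1 [590.  14. 193.] [ 0.11  0.45 -0.37  2.04  0.87  0.39  1.01] 0.07 0.1
80,3.0 [590.  14. 193.] [ 0.25  0.47 -0.58  2.03  1.    0.48  1.79] 0.16 0.2
20,3.0 [615.  10. 139.] [ 0.17  0.58 -0.47  2.01  1.19  0.42  1.62] 0.19 0.0
20,2.2 [615.  10. 139.] [ 0.06  0.56 -0.31  2.01  1.09  0.33  0.9 ] 0.1 0.1
20,1.5 [615.  10. 139.] [-0.06  0.55 -0.14  2.02  0.93  0.24  0.33] 0.01 0.1
20,0.7 [615.  10. 139.] [-0.07  0.55 -0.12  2.02  0.9   0.23 -0.44] 0.0 0.3
```

```bash
sed -i 's/q1,_,_=simf(q0,P,R)/q1=q0/; s/n=3$/n=NW/' s3.py; sed -i 's/g=np.random.default_rng(seed); n=3/g=np.random.default_rng(seed); n=1+seed%2/; s/<480 and/<150 and/; s/.06-m)\*5/.15-m)*5/;s/for h,a in((130,2.67),(48.5,2.67))/for h,a in((130,2.67),(48.5,2.67),(48.5,1.16))/;s/.06-m)\*10/.12-m)*10/' s3.py; grep -n "q1=\|h,a" s3.py
OMP_NUM_THREADS=1 timeout 575 python3 s3.py
```

```text
5:P,R=tgt(130,-.47); q1=q0
10:    for h,a in((130,2.67),(48.5,2.67),(48.5,1.16)):
11:        P,R=tgt(h,a); q,m,e=simf(q,P,R); pen+=min(e,100)/30+max(0,.12-m)*10
0.03775453567504883multiprocessing.pool.RemoteTraceback: 
"""
Traceback (most recent call last):
  File "s3.py", line 14, in cem
    g=np.random.default_rng(seed); n=NW
                                     ^^
NameError: name 'NW' is not defined
"""

The above exception was the direct cause of the following exception:

Traceback (most recent call last):
  File "s3.py", line 29, in <module>
    with Pool(4) as p: o=p.map(cem,range(4))
                         ~~~~~^^^^^^^^^^^^^^
NameError: name 'NW' is not defined
```

```bash
sed -i 's/n=NW/n=1+seed%2/; s/best\[0\]>.03/best[0]>.0/;s/<480 and/<200 and/' s3.py
OMP_NUM_THREADS=1 timeout 575 python3 s3.py
```

```text
0.07096505165100098
0.3576711704866342 [ 0.26  0.55 -0.6   2.02  1.14  0.49 -0.17]
[[-1.9424e+02  1.8306e+02  1.9445e+02 -6.3000e-01  1.2000e-01  2.0400e+00]
 [ 1.4237e+02  1.8687e+02  3.6680e+01  1.0000e-01 -1.1000e-01  2.1000e-01]]
0.38116889046925334 [ 0.23  0.54 -0.56  2.02  1.12  0.47 -0.16]
[[-1.8634e+02  1.0781e+02  1.6547e+02 -7.4000e-01  1.5000e-01  2.0600e+00]
 [ 1.6285e+02 -6.4440e+01  5.4600e+00 -2.0000e-02 -8.0000e-02 -2.2000e-01]]
0.4064048650240832 [ 0.25  0.54 -0.59  2.02  1.13  0.48 -0.17]
[[-1.9985e+02  1.9741e+02  1.9817e+02 -5.5000e-01 -7.0000e-02  2.0200e+00]]
0.4069222755504167 [ 0.25  0.54 -0.59  2.02  1.13  0.48 -0.17]
[[-1.9892e+02  1.9664e+02  1.9530e+02 -5.2000e-01 -7.0000e-02  1.9900e+00]]
```

```bash
sed -i 's/^WP=.*/WP=[[-195,195,195,-.55,-.05,2.0]]/' plan.py; python3 -c "
from plan import *; nxt(1)"
```

```text
now [469.3 -94.6 307. ] [ 0.58  0.28 -0.46  1.88  0.01  0.96  2.93] F [ 0.4  0.2 -0.8]
wp0 row [ 0.8005  0.1897  0.6997 -0.2674  0.1931 -0.0993] dist 344.0
wp0 [374. 211. 434.] [-0.36  0.29 -0.97  1.81  0.82  1.7   0.5 ] 0.07 0.4
130,2.67 [569.  16. 239.] [ 0.49  0.44 -0.9   2.02  0.98  0.63  1.49] 0.27 0.3
48.5,2.67 [603.  12. 165.] [ 0.37  0.58 -0.77  2.01  1.22  0.58  1.29] 0.35 0.1
48.5,1.9 [603.  12. 165.] [ 0.29  0.56 -0.66  2.02  1.17  0.52  0.55] 0.29 0.0
48.5,1.16 [603.  12. 165.] [ 0.21  0.53 -0.53  2.02  1.1   0.45 -0.14] 0.22 0.1
80,1.16 [590.  14. 193.] [ 0.25  0.47 -0.58  2.03  1.    0.48 -0.05] 0.23 0.0
80,2.1 [590.  14. 193.] [ 0.37  0.51 -0.76  2.02  1.1   0.57  0.81] 0.25 0.1
80,3.0 [590.  14. 193.] [ 0.46  0.56 -0.9   2.02  1.17  0.65  1.66] 0.34 0.2
20,3.0 [615.  10. 139.] [ 0.39  0.66 -0.82  2.    1.33  0.63  1.53] 0.37 0.3
20,2.2 [615.  10. 139.] [ 0.35  0.64 -0.76  2.    1.31  0.59  0.74] 0.36 0.1
20,1.5 [615.  10. 139.] [ 0.31  0.63 -0.69  2.    1.28  0.54  0.06] 0.31 0.1
20,0.7 [615.  10. 139.] [ 0.25  0.61 -0.6   2.    1.25  0.49 -0.72] 0.26 0.1
```

>>> {"fn": "apply_moves", "kwargs": {
  "rows": [
    [0.05, 0.012, 0.044, -0.0167, 0.0121, -0.0062, 1],
    [0.1, 0.024, 0.0875, -0.0334, 0.0241, -0.0124, 1],
    [0.15, 0.0356, 0.131, -0.05, 0.0362, -0.0186, 1],
    [0.2, 0.0474, 0.175, -0.0668, 0.0483, -0.0248, 1],
    [0.25, 0.0593, 0.2187, -0.0836, 0.0603, -0.031, 1],
    [0.3, 0.071, 0.262, -0.1, 0.0724, -0.0372, 1],
    [0.35, 0.083, 0.306, -0.117, 0.0845, -0.0434, 1],
    [0.4, 0.095, 0.35, -0.1337, 0.0965, -0.0497, 1]
  ]
}}

```text
clock: 8.75
tool_pos: [421.8, 59.0, 370.2]
orientation: [-1.149, 2.613, -0.454]
ft_force: [0.1, -0.5, -0.4]
gripper_width: 93.8
```

```bash
python3 -c "
from plan import *; nxt(1)"
```

```text
now [421.8  59.  370.2] [ 0.15 -0.01 -0.62  2.1   0.43  0.86  1.67] F [ 0.1 -0.5 -0.4]
wp0 row [ 0.3979  0.092   0.3466 -0.089   0.1052 -0.1024] dist 172.0
wp0 [374. 211. 434.] [-0.39  0.27 -0.92  1.87  0.82  1.64  0.48] 0.33 0.3
130,2.67 [569.  16. 239.] [ 0.42  0.41 -0.81  2.06  0.96  0.57  1.48] 0.33 0.0
48.5,2.67 [603.  12. 165.] [ 0.29  0.55 -0.66  2.05  1.22  0.51  1.25] 0.28 0.1
48.5,1.9 [603.  12. 165.] [ 0.2   0.53 -0.54  2.05  1.16  0.44  0.52] 0.21 0.0
48.5,1.16 [603.  12. 165.] [ 0.1   0.51 -0.39  2.06  1.07  0.37 -0.15] 0.14 0.1
80,1.16 [590.  14. 193.] [ 0.15  0.45 -0.46  2.06  0.97  0.41 -0.05] 0.16 0.0
80,2.1 [590.  14. 193.] [ 0.3   0.48 -0.66  2.06  1.09  0.5   0.79] 0.19 0.1
80,3.0 [590.  14. 193.] [ 0.4   0.52 -0.81  2.06  1.17  0.58  1.63] 0.28 0.2
20,3.0 [615.  10. 139.] [ 0.33  0.63 -0.73  2.04  1.35  0.56  1.48] 0.33 0.0
20,2.2 [615.  10. 139.] [ 0.28  0.61 -0.66  2.04  1.33  0.52  0.69] 0.29 0.1
20,1.5 [615.  10. 139.] [ 0.24  0.6  -0.59  2.04  1.3   0.48  0.  ] 0.25 0.1
20,0.7 [615.  10. 139.] [ 0.16  0.58 -0.49  2.04  1.26  0.42 -0.77] 0.19 0.1
```

Good, tracking the model. Continue.

>>> {"fn": "apply_moves", "kwargs": {
  "rows": [
    [0.05, 0.0115, 0.043, -0.0111, 0.0132, -0.0128, 1],
    [0.1, 0.023, 0.0867, -0.0223, 0.0263, -0.0256, 1],
    [0.149, 0.0345, 0.13, -0.0334, 0.0395, -0.0384, 1],
    [0.199, 0.046, 0.173, -0.0445, 0.0526, -0.0512, 1],
    [0.249, 0.0575, 0.217, -0.0556, 0.0658, -0.064, 1],
    [0.298, 0.069, 0.26, -0.0668, 0.0789, -0.0768, 1],
    [0.348, 0.0805, 0.303, -0.078, 0.092, -0.0896, 1],
    [0.398, 0.092, 0.347, -0.089, 0.1052, -0.1024, 1]
  ]
}}

```text
clock: 9.55
tool_pos: [374.2, 210.9, 433.2]
orientation: [-0.551, 2.56, -0.911]
ft_force: [0.9, -0.6, -0.5]
gripper_width: 93.9
```

```bash
python3 -c "
from plan import *; nxt(2)"
```

```text
now [374.2 210.9 433.2] [-0.46  0.3  -0.91  1.86  0.8   1.66  0.43] F [ 0.9 -0.6 -0.5]
130,2.67 row [-0.4372 -0.2539 -0.4271 -0.0348 -0.0572  0.3306] dist 337.0
130,2.67 [569.  16. 239.] [ 0.42  0.4  -0.81  2.1   1.    0.55  1.43] 0.31 0.0
48.5,2.67 [603.  12. 165.] [ 0.29  0.55 -0.65  2.1   1.3   0.48  1.16] 0.25 0.2
48.5,1.9 [603.  12. 165.] [ 0.21  0.53 -0.54  2.1   1.26  0.42  0.42] 0.19 0.0
48.5,1.16 [603.  12. 165.] [ 0.12  0.51 -0.41  2.1   1.2   0.35 -0.27] 0.12 0.1
80,1.16 [590.  14. 193.] [ 0.18  0.45 -0.48  2.11  1.07  0.4  -0.15] 0.14 0.1
80,2.1 [590.  14. 193.] [ 0.31  0.49 -0.67  2.11  1.17  0.49  0.71] 0.17 0.1
80,3.0 [590.  14. 193.] [ 0.41  0.52 -0.82  2.1   1.23  0.57  1.56] 0.26 0.2
20,3.0 [615.  10. 139.] [ 0.34  0.64 -0.73  2.09  1.44  0.55  1.38] 0.32 0.0
20,2.2 [615.  10. 139.] [ 0.32  0.63 -0.7   2.09  1.43  0.53  0.59] 0.3 0.1
20,1.5 [615.  10. 139.] [ 0.3   0.62 -0.67  2.09  1.42  0.51 -0.11] 0.28 0.1
20,0.7 [615.  10. 139.] [ 0.27  0.61 -0.63  2.09  1.41  0.48 -0.91] 0.25 0.1
```

>>> {"fn": "apply_moves", "kwargs": {
  "rows": [
    [-0.044, -0.025, -0.043, -0.0035, -0.0057, 0.0331, 1],
    [-0.087, -0.051, -0.085, -0.007, -0.0114, 0.0661, 1],
    [-0.131, -0.076, -0.128, -0.0104, -0.0172, 0.0992, 1],
    [-0.175, -0.102, -0.171, -0.0139, -0.0229, 0.1322, 1],
    [-0.219, -0.127, -0.2135, -0.0174, -0.0286, 0.1653, 1],
    [-0.262, -0.152, -0.256, -0.0209, -0.0343, 0.1984, 1],
    [-0.306, -0.178, -0.299, -0.0244, -0.04, 0.2314, 1],
    [-0.35, -0.203, -0.342, -0.0278, -0.0458, 0.2645, 1]
  ]
}}

```text
clock: 10.35
tool_pos: [531.4, 54.2, 277.3]
orientation: [-1.152, 2.486, -0.464]
ft_force: [0.0, -0.2, 0.3]
gripper_width: 94.3
```

```bash
python3 -c "
from plan import *; nxt(2)"
```

```text
now [531.4  54.2 277.3] [ 0.29  0.3  -0.81  2.17  1.03  0.65  1.17] F [ 0.  -0.2  0.3]
130,2.67 row [-0.0843 -0.0471 -0.0829  0.0137 -0.0313  0.0566] dist 66.0
130,2.67 [569.  16. 239.] [ 0.45  0.41 -0.8   2.12  1.04  0.53  1.41] 0.3 0.1
48.5,2.67 [603.  12. 165.] [ 0.31  0.56 -0.64  2.12  1.37  0.46  1.12] 0.23 0.2
48.5,1.9 [603.  12. 165.] [ 0.25  0.54 -0.55  2.12  1.34  0.41  0.37] 0.18 0.0
48.5,1.16 [603.  12. 165.] [ 0.18  0.52 -0.44  2.13  1.3   0.35 -0.34] 0.12 0.1
80,1.16 [590.  14. 193.] [ 0.23  0.47 -0.51  2.13  1.16  0.39 -0.21] 0.14 0.1
80,2.1 [590.  14. 193.] [ 0.35  0.5  -0.69  2.13  1.24  0.48  0.66] 0.16 0.1
80,3.0 [590.  14. 193.] [ 0.43  0.54 -0.82  2.13  1.29  0.55  1.52] 0.25 0.2
20,3.0 [615.  10. 139.] [ 0.37  0.65 -0.73  2.11  1.51  0.54  1.34] 0.31 0.0
20,2.2 [615.  10. 139.] [ 0.37  0.65 -0.73  2.11  1.51  0.53  0.55] 0.3 0.1
20,1.5 [615.  10. 139.] [ 0.36  0.65 -0.72  2.11  1.5   0.53 -0.16] 0.3 0.1
20,0.7 [615.  10. 139.] [ 0.36  0.65 -0.71  2.11  1.5   0.52 -0.95] 0.29 0.1
```

>>> {"fn": "apply_moves", "kwargs": {
  "rows": [
    [-0.028, -0.016, -0.028, 0.0046, -0.0104, 0.0189, 1],
    [-0.056, -0.031, -0.055, 0.0091, -0.0209, 0.0377, 1],
    [-0.084, -0.047, -0.083, 0.0137, -0.0313, 0.0566, 1],
    [-0.084, -0.047, -0.083, 0.0137, -0.0313, 0.0566, 1],
    [-0.084, -0.047, -0.083, 0.0137, -0.0313, 0.0566, 1]
  ]
}}

```text
clock: 10.85
tool_pos: [568.7, 16.8, 239.0]
orientation: [-1.283, 2.449, -0.355]
ft_force: [-0.1, 0.1, -0.4]
gripper_width: 93.9
```

```bash
python3 -c "
from plan import *; nxt(3)" | head -4
```

```text
now [568.7  16.8 239. ] [ 0.44  0.41 -0.8   2.13  1.05  0.53  1.4 ] F [-0.1  0.1 -0.4]
48.5,2.67 row [-0.0012 -0.0022 -0.0034 -0.     -0.0005  0.0822] dist 82.0
48.5,2.67 [603.  12. 165.] [ 0.31  0.56 -0.64  2.13  1.38  0.46  1.11] 0.23 0.2
48.5,1.9 [603.  12. 165.] [ 0.26  0.54 -0.55  2.13  1.35  0.41  0.36] 0.18 0.0
```

Now aligned over the knob in a good joint configuration; descend and partly close to check the gap.

>>> {"fn": "apply_moves", "kwargs": {
  "rows": [
    [0, -0.002, -0.003, 0, -0.0005, 0.02, 1],
    [0, -0.002, -0.003, 0, -0.0005, 0.04, 0.6],
    [0, -0.002, -0.003, 0, -0.0005, 0.06, 0.2],
    [0, -0.002, -0.003, 0, -0.0005, 0.075, 0],
    [0, -0.002, -0.003, 0, -0.0005, 0.082, 0],
    [0, -0.002, -0.003, 0, -0.0005, 0.082, 0],
    [0, -0.002, -0.003, 0, -0.0005, 0.082, 0]
  ]
}}

```text
clock: 11.55
tool_pos: [604.0, 12.8, 166.3]
orientation: [-1.29, 2.441, -0.357]
ft_force: [-0.1, -0.4, -0.6]
gripper_width: 49.6
```

```bash
python3 -c "
from plan import *; nxt(4)
from h import *
for n in('scene','top'):
    q=get_image(n); save(q,n+'4.png',(210,110,320,215),6)
" | head -4
```

```text
now [604.   12.8 166.3] [ 0.31  0.56 -0.63  2.13  1.38  0.46  1.11] F [-0.1 -0.4 -0.6]
48.5,1.9 row [-2.900e-03  2.000e-03  7.731e-01  1.300e-03  4.000e-04  1.300e-03] dist 2.0
48.5,1.9 [603.  12. 165.] [ 0.25  0.54 -0.55  2.13  1.35  0.41  0.36] 0.18 0.0
48.5,1.16 [603.  12. 165.] [ 0.19  0.52 -0.44  2.13  1.31  0.35 -0.35] 0.12 0.1
```

View pics/scene4.png

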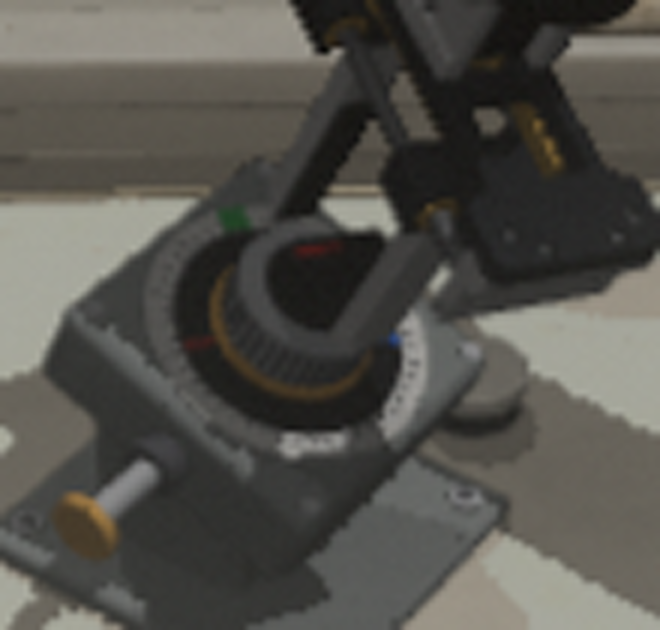

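View pics/top4.png

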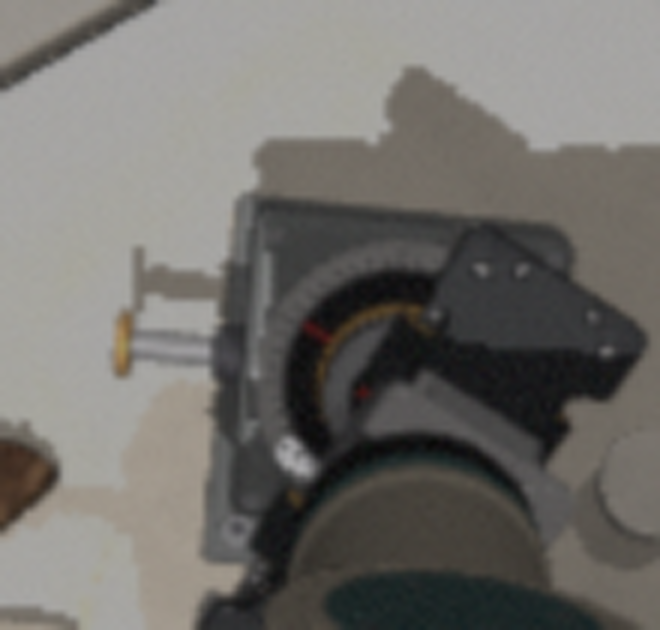

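>>> {"fn": "apply_moves", "kwargs": {
  "rows": [
    [0, 0, 0, 0, 0, 0, -0.4],
    [0, 0, 0, 0, 0, 0, -0.6],
    [0, 0, 0, 0, 0, 0, -0.8],
    [0, 0, 0, 0, 0, 0, -1],
    [0, 0, 0, 0, 0, 0, -1],
    [0, 0, 0, 0, 0, 0, -1]
  ],
  "newtons": 25
}}

```text
clock: 12.25
tool_pos: [603.6, 12.1, 165.3]
orientation: [-1.289, 2.443, -0.357]
ft_force: [-2.9, 0.6, 0.9]
gripper_width: 13.7
```

```bash
python3 -c "
from plan import *; s,p,R=cur(); print(p,s['ft_force'],s['ft_torque'],s['gripper_width'])
nxt(4)"|head -5
```

```text
[603.60913157  12.10674662 165.33547234] [-2.91400795  0.63420646  0.94714549] [ 0.33189156  0.84021902 -0.04864072] 13.724955000748437
now [603.6  12.1 165.3] [ 0.31  0.56 -0.63  2.13  1.38  0.46  1.11] F [-2.9  0.6  0.9]
48.5,1.9 row [-2.500e-03  4.000e-04  7.723e-01  4.000e-04  2.000e-04  5.000e-04] dist 1.0
48.5,1.9 [603.  12. 165.] [ 0.25  0.54 -0.55  2.13  1.35  0.41  0.36] 0.18 0.0
48.5,1.16 [603.  12. 165.] [ 0.18  0.52 -0.44  2.13  1.31  0.35 -0.35] 0.12 0.1
```

>>> {"fn": "apply_moves", "kwargs": {
  "rows": [
    [0, 0, 0, 0, 0, 0, -1],
    [0, 0, 0.14, 0, 0, 0, -1],
    [0, 0, 0.28, 0, 0, 0, -1],
    [0, 0, 0.42, 0, 0, 0, -1],
    [0, 0, 0.56, 0, 0, 0, -1],
    [0, 0, 0.7, 0, 0, 0, -1],
    [0, 0, 0.84, 0, 0, 0, -1],
    [0, 0, 0.98, 0, 0, 0, -1]
  ],
  "newtons": 40
}}

```text
clock: 13.05
tool_pos: [603.8, 11.7, 165.5]
orientation: [0.018, 2.705, -0.077]
ft_force: [-1.3, 0.2, 1.4]
gripper_width: 13.9
```

```bash
cat > look.py <<'E'
from fit import *
import sys
def look(tag):
    F=frame(YAW)
    for n in("scene","top"):
        p=get_image(n); save(p,f"{n}{tag}.png",(210,110,320,215),6)
        for k,m in blobs(p,C,F).items():
            nn,l,st,ce=cv2.connectedComponentsWithStats(m.astype(np.uint8))
            for j in range(1,nn):
                if st[j,4]>=3:
                    b=back(p,ce[j],C,F,3); 
                    if np.hypot(*b)>33 or k!='brass': print(n,k,st[j,4],ce[j].round(1),'r',np.hypot(*b).round(1),'ang',np.arctan2(b[1],b[0]).round(3))
    s,p,R=cur(); y=F.T@R[:,1]; c=F.T@(p-C)
    print('tool y ang',np.arctan2(y[1],y[0]).round(3),'tcp in dial',c.round(1),'tilt',(F.T@R[:,2]).round(3),'q',s["joint_pos"].round(2),'F',s["ft_force"].round(1),'Mz',(F.T@s["ft_torque"]).round(2),s["gripper_width"].round(1),s["clock"])
look(sys.argv[1])
E
python3 look.py 5
```

```text
scene blue 11 [269.5 177.2] r 39.6 ang 2.978
scene brass 7 [272.3 170.3] r 34.6 ang -2.72
top red 4 [276.  157.5] r 38.0 ang 0.103
top red 6 [276.8 173.3] r 2.7 ang -1.659
top green 4 [287.2 155.2] r 51.0 ang -0.444Traceback (most recent call last):
  File "look.py", line 15, in <module>
    look(sys.argv[1])
    ~~~~^^^^^^^^^^^^^
  File "look.py", line 14, in look
    print('tool y ang',np.arctan2(y[1],y[0]).round(3),'tcp in dial',c.round(1),'tilt',(F.T@R[:,2]).round(3),'q',s["joint_pos"].round(2),'F',s["ft_force"].round(1),'Mz',(F.T@s["ft_torque"]).round(2),s["gripper_width"].round(1),s["clock"])
                                                                                                                                                                                                      ^^^^^^^^^^^^^^^^^^^^^^^^
AttributeError: 'float' object has no attribute 'round'
```

View pics/scene5.png

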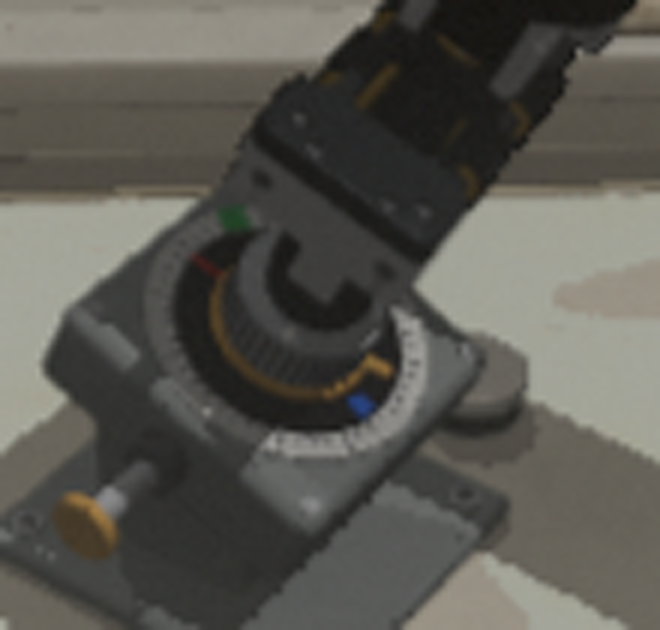

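>>> {"fn": "apply_moves", "kwargs": {
  "rows": [
    [0, 0, 0.12, 0, 0, 0, -1],
    [0, 0, 0.24, 0, 0, 0, -1],
    [0, 0, 0.36, 0, 0, 0, -1],
    [0, 0, 0.44, 0, 0, 0, -1],
    [0, 0, 0.44, 0, 0, 0, -1],
    [0, 0, 0.44, 0, 0, 0, -1]
  ]
}}

```text
clock: 13.75
tool_pos: [603.8, 11.4, 165.4]
orientation: [0.598, 2.637, 0.052]
ft_force: [-3.8, -1.4, 3.6]
gripper_width: 13.5
```

```bash
sed -i 's/s\["gripper_width"\].round(1)/s["gripper_width"]/' look.py; python3 look.py 6
```

```text
scene blue 12 [263.2 179.4] r 40.6 ang 2.522
top red 5 [283.4 158.4] r 40.0 ang -0.352
top green 3 [287.3 155.7] r 50.2 ang -0.458
tool y ang 1.254 tcp in dial [ 0.6 -0.4 49. ] tilt [ 0.002 -0.003 -1.   ] q [ 0.2   0.53 -0.47  2.13  1.32  0.37 -0.27] F [-4.6 -1.8  3.1] Mz [-0.1   1.09 -0.12] 13.424823933679772 13.85
```

View pics/scene6.png

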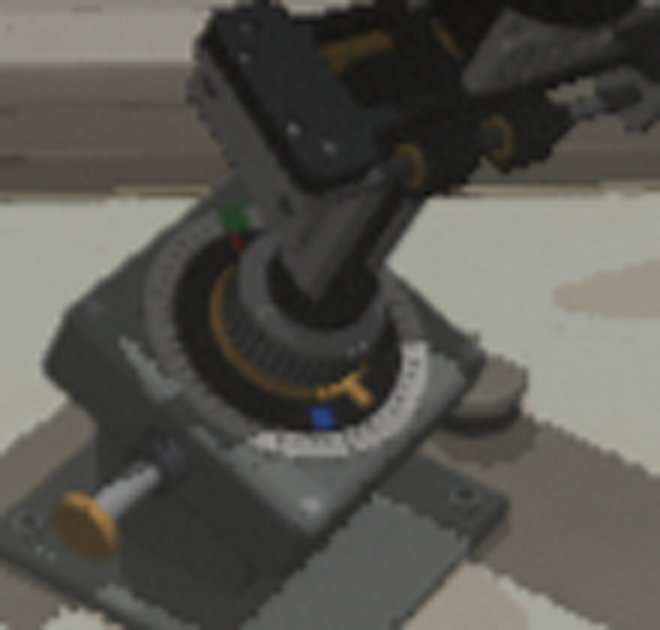

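View pics/top6.png

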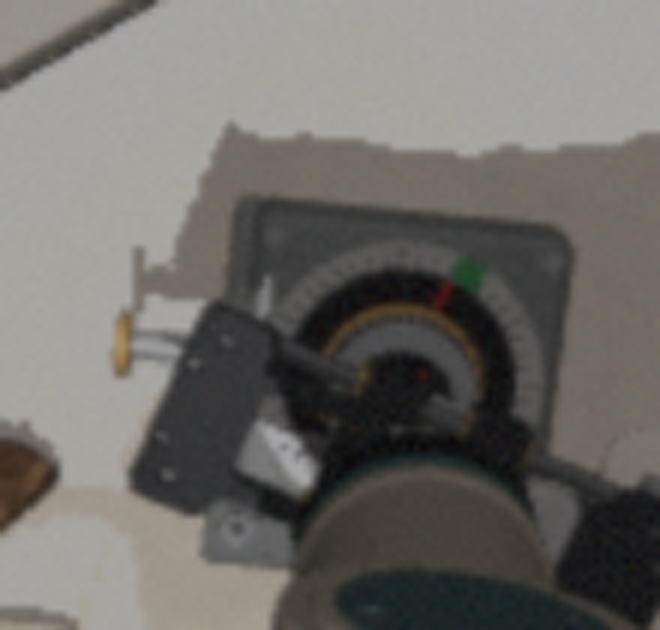

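>>> {"fn": "apply_moves", "kwargs": {
  "rows": [
    [0, 0, 0.05, 0, 0, 0, -1],
    [0, 0, 0.09, 0, 0, 0, -1],
    [0, 0, 0.09, 0, 0, 0, -1],
    [0, 0, 0.09, 0, 0, 0, -1]
  ]
}}

```text
clock: 14.25
tool_pos: [603.8, 11.4, 165.5]
orientation: [0.718, 2.609, 0.079]
ft_force: [-5.1, -2.2, 4.2]
gripper_width: 13.5
```

>>> {"fn": "apply_moves", "kwargs": {
  "rows": [
    [0, 0, 0, 0, 0, 0, -0.5],
    [0, 0, 0, 0, 0, 0, 0],
    [0, 0, 0, 0, 0, 0, 0.3],
    [0, 0, 0, 0, 0, -0.02, 0.6],
    [0, 0, 0, 0, 0, -0.04, 0.8],
    [0, 0, 0, 0, 0, -0.06, 1],
    [0, 0, 0, 0, 0, -0.08, 1],
    [0, 0, 0, 0, 0, -0.1, 1]
  ]
}}

```text
clock: 15.05
tool_pos: [561.8, 17.9, 256.8]
orientation: [0.719, 2.608, 0.082]
ft_force: [-0.0, 1.0, -0.8]
gripper_width: 74.2
```

```bash
python3 look.py 7; python3 -c "
from fit import *
p=get_image('scene')
for u in((249.2-.5,150.3-.5),(262,151)): b=back(p,u,C,frame(YAW),3); print(np.hypot(*b),np.arctan2(b[1],b[0]))"
```

```text
scene blue 12 [262.  179.5] r 40.8 ang 2.445
scene brass 10 [268.  175.1] r 33.5 ang 2.992
top red 3 [284.7 159. ] r 40.2 ang -0.435
top red 12 [279.2 175.3] r 9.9 ang -2.044
tool y ang 1.163 tcp in dial [  2.3   1.  150.8] tilt [ 0.007 -0.001 -1.   ] q [ 0.37  0.34 -0.69  2.12  0.89  0.49  0.04] F [0.1 0.9 0.1] Mz [0.03 0.33 0.03] 82.11288009383354 15.15
43.15526373968283 -0.27572653807405456
41.172190693763085 -1.0923567322478185
```

View pics/scene7.png

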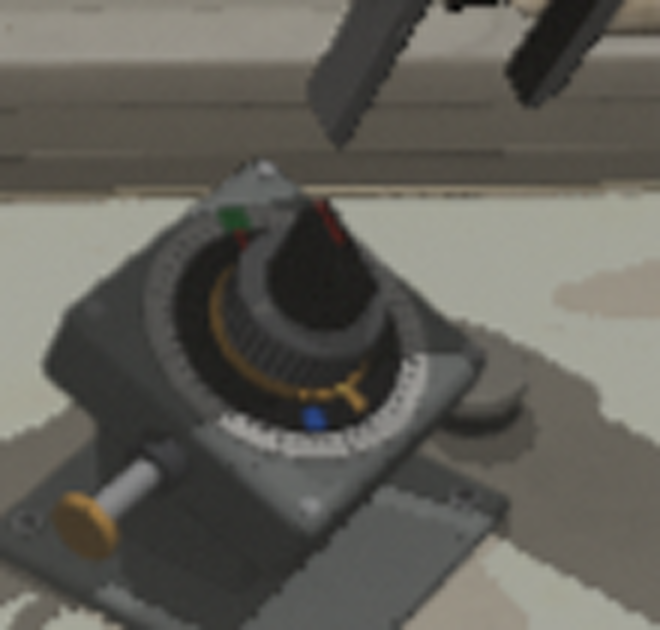

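View pics/top7.png

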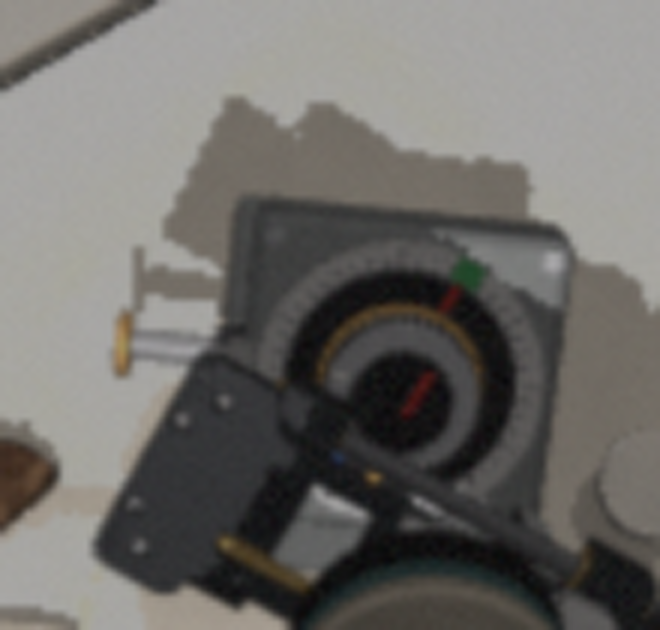

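>>> {"fn": "apply_moves", "kwargs": {
  "rows": [
    [0, 0, -0.14, 0, 0, 0.0, 1],
    [0, 0, -0.28, 0, 0, 0.0, 1],
    [0, 0, -0.42, 0, 0, 0.0, 1],
    [0, 0, -0.56, 0, 0, 0.0, 1],
    [0, 0, -0.7, 0, 0, 0.0, 1],
    [0, 0, -0.84, 0, 0, 0.0, 1],
    [0, 0, -0.98, 0, 0, 0, 1],
    [0, 0, -1.12, 0, 0, 0, 1]
  ]
}}

```text
clock: 16.0
tool_pos: [562.1, 17.3, 254.8]
orientation: [-0.79, 2.616, -0.252]
ft_force: [0.4, -0.0, -0.4]
gripper_width: 93.7
```

```bash
sed -i 's/1.16),(80,1.16).*0.7))/1.16),(80,2.6),(20.5,2.6),(20.5,2.),(20.5,1.3),(20.5,.7),(20.5,0.2))/' plan.py; python3 -c "
from plan import *; print([g[0] for g in goals()]); nxt(6)"; python3 look.py 8
```

```text
['back', 'wp0', '130,2.67', '48.5,2.67', '48.5,1.9', '48.5,1.16', '80,1.16', '80,2.1', '80,3.0', '20,3.0', '20,2.2', '20,1.5', '20,0.7']
now [562.1  17.3 254.8] [ 0.54  0.41 -0.94  2.12  1.03  0.59  1.03] F [ 0.4 -0.  -0.4]
80,1.16 row [-2.0000e-03  1.1000e-03  1.1279e+00  2.0000e-04  2.0000e-04  6.7800e-02] dist 68.0
80,1.16 [590.  14. 193.] [ 0.26  0.47 -0.56  2.13  1.19  0.41 -0.23] 0.18 0.0
80,2.1 [590.  14. 193.] [ 0.37  0.51 -0.72  2.13  1.26  0.49  0.65] 0.18 0.1
80,3.0 [590.  14. 193.] [ 0.45  0.54 -0.84  2.13  1.3   0.57  1.51] 0.27 0.2
20,3.0 [615.  10. 139.] [ 0.39  0.66 -0.76  2.12  1.52  0.56  1.34] 0.33 0.0
20,2.2 [615.  10. 139.] [ 0.38  0.66 -0.76  2.12  1.52  0.56  0.54] 0.33 0.1
20,1.5 [615.  10. 139.] [ 0.38  0.66 -0.76  2.12  1.52  0.55 -0.16] 0.32 0.1
20,0.7 [615.  10. 139.] [ 0.38  0.66 -0.75  2.12  1.52  0.55 -0.96] 0.32 0.1
top red 4 [284.5 159. ] r 40.0 ang -0.427
top red 12 [279.2 175.1] r 9.6 ang -1.99
top blue 6 [264.  185.5] r 41.7 ang 2.511
top brass 4 [271.5 189.5] r 42.0 ang 3.013
tool y ang 2.282 tcp in dial [1.000e-01 0.000e+00 1.478e+02] tilt [ 0.001 -0.001 -1.   ] q [ 0.54  0.41 -0.94  2.12  1.03  0.59  1.03] F [-0.2  0.3 -0. ] Mz [ 0.07  0.41 -0.06] 93.62945540188329 16.1
```

View pics/scene8.png

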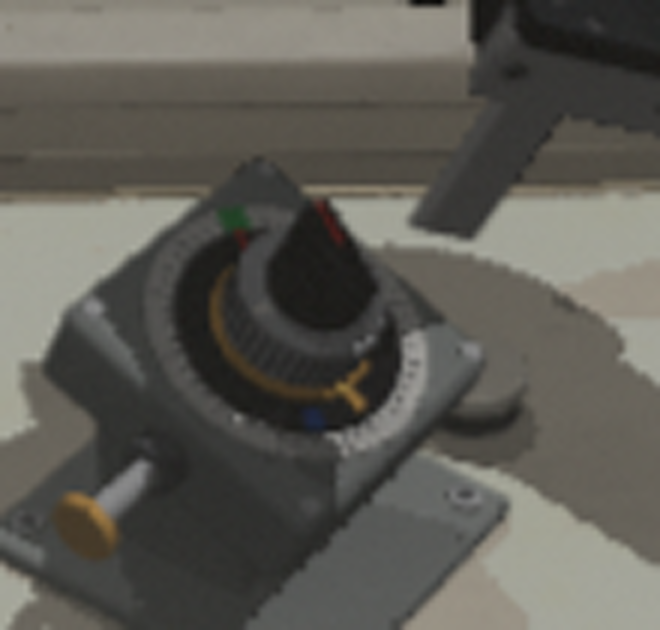

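>>> {"fn": "apply_moves", "kwargs": {
  "rows": [
    [0, 0, 0, 0, 0, 0.03, 1],
    [0, 0, 0, 0, 0, 0.06, 1],
    [0, 0, 0, 0, 0, 0.085, 1],
    [0, 0, 0, 0, 0, 0.1, 1],
    [0, 0, 0, 0, 0, 0.11, 1],
    [0, 0, 0, 0, 0, 0.118, 1],
    [0, 0, 0, 0, 0, 0.118, 1]
  ]
}}

```text
clock: 16.8
tool_pos: [611.4, 10.7, 147.7]
orientation: [-0.781, 2.619, -0.25]
ft_force: [-0.3, 0.1, 0.2]
gripper_width: 94.1
```

```bash
python3 look.py 9
```

```text
top red 3 [284.7 159. ] r 40.2 ang -0.435
top green 4 [287.5 155.5] r 50.8 ang -0.46
tool y ang 2.282 tcp in dial [ 0.8  0.2 30.9] tilt [ 0.002 -0.002 -1.   ] q [ 0.36  0.62 -0.72  2.12  1.47  0.52  0.65] F [ 0.1  0.6 -0.1] Mz [ 0.05  0.41 -0.  ] 94.0666154911562 16.9
```

View pics/scene9.png

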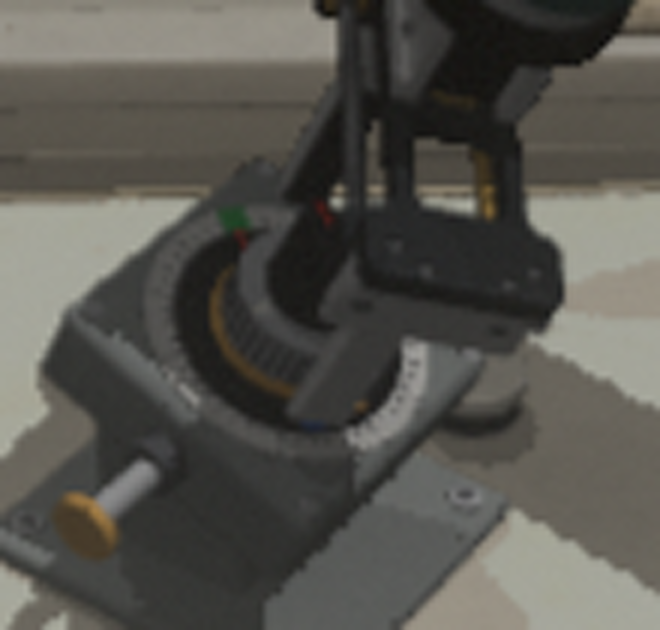

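>>> {"fn": "apply_moves", "kwargs": {
  "rows": [
    [0, 0, 0, 0, 0, 0.005, 1],
    [0, 0, 0, 0, 0, 0.0095, 0.8],
    [0, 0, 0, 0, 0, 0.0095, 0.5],
    [0, 0, 0, 0, 0, 0.0095, 0.35],
    [0, 0, 0, 0, 0, 0.0095, 0.25],
    [0, 0, 0, 0, 0, 0.0095, 0.0],
    [0, 0, 0, 0, 0, 0.0095, 0.0],
    [0, 0, 0, 0, 0, 0.0095, 0.0]
  ],
  "newtons": 6
}}

```text
clock: 17.7
tool_pos: [615.4, 10.6, 140.7]
orientation: [-0.783, 2.616, -0.25]
ft_force: [-1.9, 1.6, 1.1]
gripper_width: 59.8
```

```bash
python3 look.py 10
```

```text
top red 3 [284.7 159. ] r 40.2 ang -0.435
tool y ang 2.283 tcp in dial [ 0.7  0.3 21.6] tilt [ 0.002 -0.001 -1.   ] q [ 0.35  0.64 -0.71  2.12  1.51  0.53  0.62] F [-3.1  0.5  1.2] Mz [ 0.24  0.7  -0.07] 59.632985485548964 17.8
```

>>> {"fn": "apply_moves", "kwargs": {
  "rows": [
    [0, 0, 0.1, 0, 0, 0, 0],
    [0, 0, 0.2, 0, 0, 0, 0],
    [0, 0, 0.3, 0, 0, 0, 0],
    [0, 0, 0.4, 0, 0, 0, 0],
    [0, 0, 0.5, 0, 0, 0, 0],
    [0, 0, 0.6, 0, 0, 0, 0],
    [0, 0, 0.7, 0, 0, 0, 0],
    [0, 0, 0.8, 0, 0, 0, 0]
  ]
}}

```text
clock: 18.6
tool_pos: [615.5, 10.1, 140.7]
orientation: [0.301, 2.686, -0.015]
ft_force: [-2.5, 0.5, 1.5]
gripper_width: 59.9
```

```bash
python3 look.py 11
```

```text
scene blue 12 [262.  179.5] r 40.8 ang 2.445
top red 4 [284.5 159.5] r 39.0 ang -0.443
tool y ang 1.482 tcp in dial [ 0.9 -0.2 21.6] tilt [ 0.003 -0.002 -1.   ] q [ 0.35  0.64 -0.71  2.12  1.51  0.52 -0.18] F [-2.1  1.5  2.9] Mz [-0.02  0.68 -0.05] 59.99864477985789 18.7
```

View pics/scene11.png

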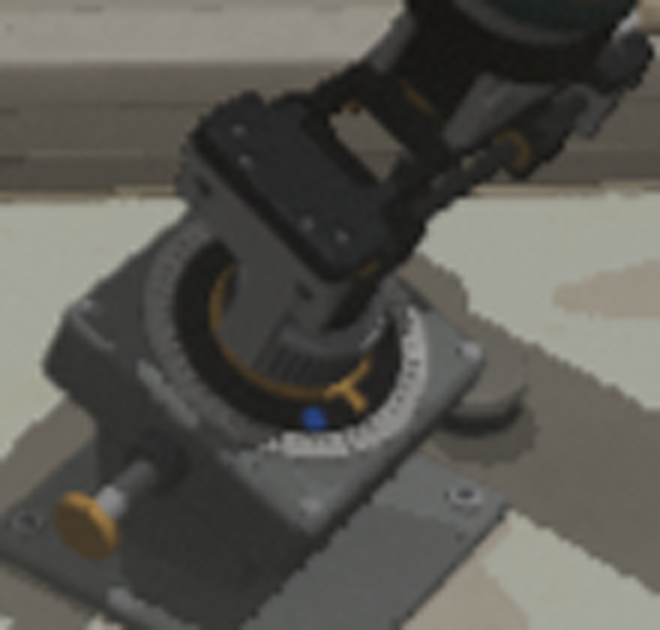

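>>> {"fn": "apply_moves", "kwargs": {
  "rows": [
    [0, 0, 0.08, 0, 0, 0, 0],
    [0, 0, 0.16, 0, 0, 0, 0],
    [0, 0, 0.24, 0, 0, 0, 0],
    [0, 0, 0.32, 0, 0, 0, 0],
    [0, 0, 0.4, 0, 0, 0, 0],
    [0, 0, 0.4, 0, 0, 0, 0]
  ]
}}

```text
clock: 19.3
tool_pos: [615.4, 9.7, 140.6]
orientation: [0.823, 2.579, 0.103]
ft_force: [-2.6, -0.6, 3.6]
gripper_width: 59.9
```

```bash
python3 look.py 12
```

```text
scene blue 12 [262.  179.5] r 40.8 ang 2.445
scene brass 8 [268.  175.5] r 34.3 ang 2.97
top red 3 [284.7 159. ] r 40.2 ang -0.435
top green 3 [287.7 155.3] r 51.3 ang -0.462
tool y ang 1.085 tcp in dial [ 0.8 -0.5 21.5] tilt [ 0.002 -0.003 -1.   ] q [ 0.35  0.64 -0.7   2.12  1.51  0.52 -0.58] F [-3.4 -0.2  3.9] Mz [-0.32  0.76 -0.02] 60.06862595009764 19.4
```

View pics/scene12.png

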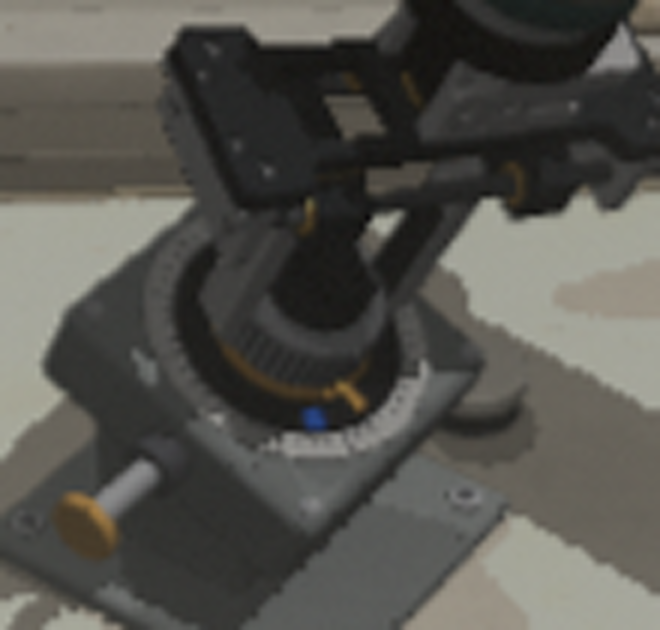

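>>> {"fn": "apply_moves", "kwargs": {
  "rows": [
    [0, 0, 0.08, 0, 0, 0, 0],
    [0, 0, 0.16, 0, 0, 0, 0],
    [0, 0, 0.24, 0, 0, 0, 0],
    [0, 0, 0.3, 0, 0, 0, 0],
    [0, 0, 0.3, 0, 0, 0, 0]
  ]
}}

```text
clock: 19.9
tool_pos: [615.3, 9.6, 140.5]
orientation: [1.204, 2.438, 0.191]
ft_force: [-3.6, -1.7, 4.8]
gripper_width: 59.6
```

```bash
python3 look.py 13
```

```text
scene blue 12 [262.  179.5] r 40.8 ang 2.445
top red 3 [284.7 159. ] r 40.2 ang -0.435
tool y ang 0.785 tcp in dial [ 0.6 -0.7 21.5] tilt [ 0.002 -0.003 -1.   ] q [ 0.35  0.64 -0.7   2.12  1.51  0.52 -0.88] F [-4.2 -1.7  4.1] Mz [-0.57  0.99  0.01] 59.99985892165679 20.0
```

View pics/scene13.png

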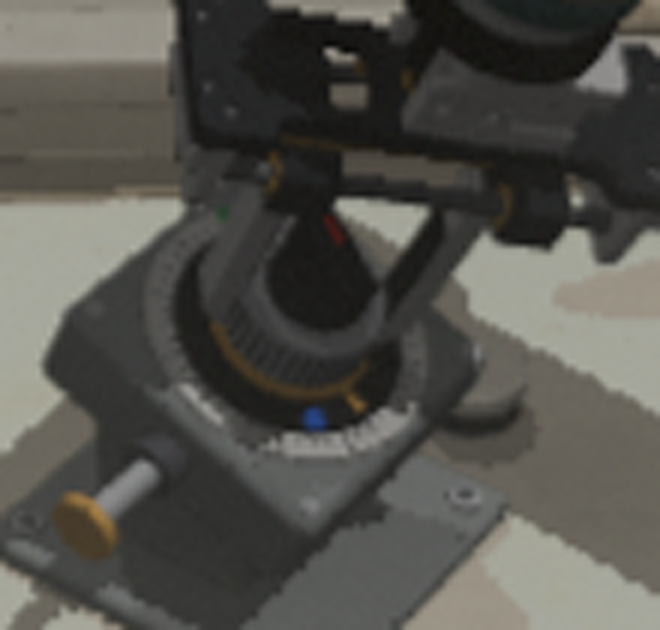

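>>> {"fn": "apply_moves", "kwargs": {
  "rows": [
    [0, 0, 0.08, 0, 0, 0, 0],
    [0, 0, 0.16, 0, 0, 0, 0],
    [0, 0, 0.24, 0, 0, 0, 0],
    [0, 0, 0.3, 0, 0, 0, 0],
    [0, 0, 0.3, 0, 0, 0, 0]
  ]
}}

```text
clock: 20.5
tool_pos: [615.1, 9.5, 140.4]
orientation: [1.567, 2.245, 0.277]
ft_force: [-5.2, -0.8, 4.8]
gripper_width: 60.1
```

```bash
python3 look.py 14
```

```text
scene blue 11 [261.9 179.6] r 41.1 ang 2.438
top green 3 [287.7 155.3] r 51.3 ang -0.462
tool y ang 0.484 tcp in dial [ 0.4 -0.8 21.4] tilt [ 0.002 -0.003 -1.   ] q [ 0.35  0.64 -0.7   2.12  1.51  0.52 -1.18] F [-4.  -2.2  4.8] Mz [-0.58  1.08 -0.09] 59.90546108018638 20.6
```

View pics/scene14.png

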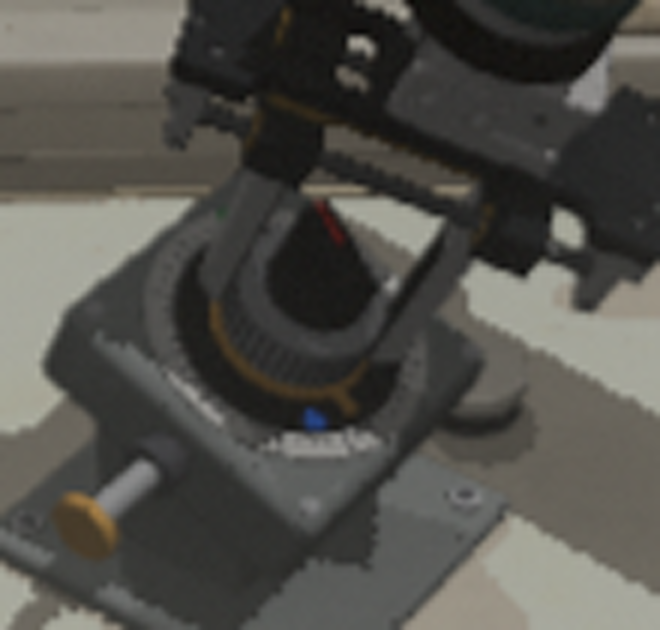

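```bash
cat > tab.py <<'E'
from fit import *
import sys
p=get_image('scene')
im=p["pixels"].astype(int);R,G,B=im[...,0],im[...,1],im[...,2]
yy,xx=np.mgrid[:384,:512]; F=frame(YAW)
for y,x in zip(*np.where((R-B>22)&(G-B>8)&(np.hypot(xx-262,yy-165)<25))):
    b=back(p,(x,y),C,F,5); rr=np.hypot(*b)
    if 36<rr<46: print(x,y,im[y,x],rr.round(1),(np.arctan2(b[1],b[0])%6.283).round(3))
E
python3 tab.py
```

```text
267 177 [68 55 36] 37.3 2.795
268 177 [68 54 36] 38.1 2.857
268 178 [63 51 33] 40.4 2.818
```

>>> {"fn": "apply_moves", "kwargs": {
  "rows": [
    [0, 0, 0.06, 0, 0, 0, 0],
    [0, 0, 0.12, 0, 0, 0, 0],
    [0, 0, 0.18, 0, 0, 0, 0],
    [0, 0, 0.24, 0, 0, 0, 0],
    [0, 0, 0.24, 0, 0, 0, 0]
  ]
}}

```text
clock: 21.15
tool_pos: [615.0, 9.5, 140.3]
orientation: [1.837, 2.056, 0.342]
ft_force: [-5.2, -1.8, 4.7]
gripper_width: 60.1
```

```bash
python3 look.py 15; python3 tab.py
```

```text
top red 9 [279.1 175.2] r 9.6 ang -2.028
tool y ang 0.244 tcp in dial [ 0.2 -0.8 21.4] tilt [ 0.002 -0.003 -1.   ] q [ 0.35  0.64 -0.7   2.12  1.5   0.52 -1.42] F [-5.4 -1.3  4.2] Mz [-0.59  1.14  0.01] 59.6455591905233 21.25
264 178 [68 54 38] 38.2 2.569
264 179 [62 51 39] 40.7 2.548
```

View pics/scene15.png

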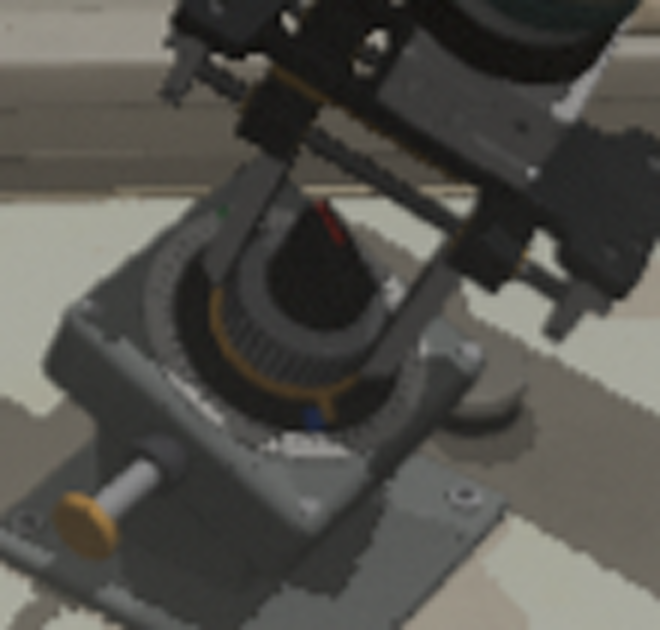

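>>> {"fn": "apply_moves", "kwargs": {
  "rows": [
    [0, 0, 0.03, 0, 0, 0, 0],
    [0, 0, 0.06, 0, 0, 0, 0],
    [0, 0, 0.08, 0, 0, 0, 0],
    [0, 0, 0.08, 0, 0, 0, 0]
  ]
}}

```text
clock: 21.7
tool_pos: [614.9, 9.5, 140.2]
orientation: [1.923, 1.988, 0.363]
ft_force: [-5.3, -2.0, 4.7]
gripper_width: 60.1
```

```bash
python3 look.py 16; python3 tab.py
```

```text
top red 8 [279.  175.5] r 9.8 ang -2.101
tool y ang 0.164 tcp in dial [ 0.2 -0.8 21.3] tilt [ 0.002 -0.003 -1.   ] q [ 0.34  0.64 -0.7   2.12  1.5   0.52 -1.5 ] F [-4.6 -1.7  3.6] Mz [-0.56  1.16  0.05] 60.04782440660181 21.8
263 178 [72 58 37] 38.0 2.504
263 179 [67 55 40] 40.6 2.487
264 179 [59 49 36] 40.7 2.548
```

View pics/scene16.png

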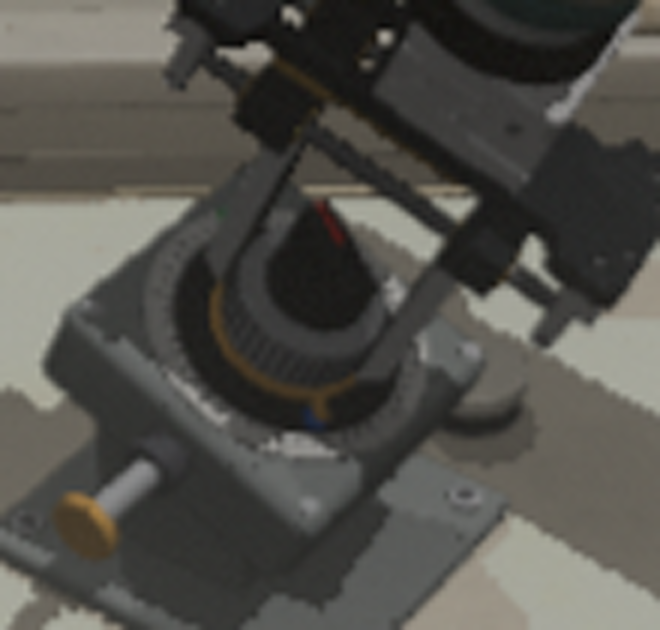

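>>> {"fn": "apply_moves", "kwargs": {
  "rows": [
    [0, 0, 0.03, 0, 0, 0, 0],
    [0, 0, 0.06, 0, 0, 0, 0],
    [0, 0, 0.06, 0, 0, 0, 0],
    [0, 0, 0.06, 0, 0, 0, 0]
  ]
}}

```text
clock: 22.25
tool_pos: [614.9, 9.6, 140.2]
orientation: [1.985, 1.934, 0.378]
ft_force: [-5.0, -2.4, 4.0]
gripper_width: 59.9
```

```bash
python3 look.py 17; python3 tab.py
```

```text
top red 6 [279.  175.5] r 9.8 ang -2.101
tool y ang 0.104 tcp in dial [ 0.2 -0.8 21.3] tilt [ 0.001 -0.003 -1.   ] q [ 0.34  0.64 -0.69  2.12  1.5   0.51 -1.56] F [-5.7 -1.2  3.1] Mz [-0.58  1.25  0.  ] 60.14153404000078 22.35
261 178 [60 49 36] 38.2 2.375
262 178 [72 57 37] 38.0 2.439
262 179 [66 54 39] 40.7 2.427
263 179 [65 53 36] 40.6 2.487
```

View pics/scene17.png

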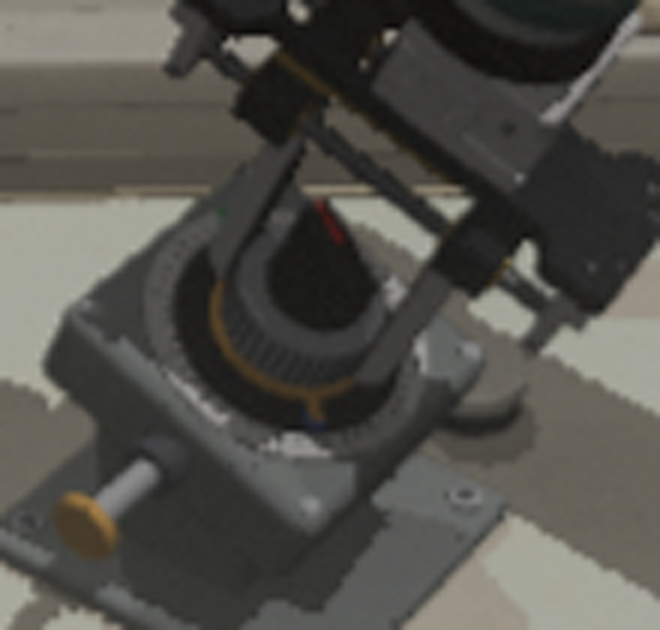

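```bash
python3 - <<'E'
from fit import *
p=get_image('scene'); F=frame(YAW)
for n in (7,8,14,15,16,17):
    im0=cv2.imread(f"pics/scene{n}.png")[:,:,::-1]; im=cv2.resize(im0,(110,105),interpolation=cv2.INTER_AREA).astype(int)
    R,G,B=im[...,0],im[...,1],im[...,2]; A=[];Wt=[];bl=[];bw=[]
    for y in range(105):
        for x in range(110):
            b=back(p,(x+210,y+110),C,F,5);rr=np.hypot(*b);a=np.arctan2(b[1],b[0])%6.283
            w=R[y,x]-B[y,x]-12
            if 37<rr<43 and 2<a<3.5 and w>0: A.append(a);Wt.append(w)
            b=back(p,(x+210,y+110),C,F,3);rr=np.hypot(*b);a=np.arctan2(b[1],b[0])%6.283
            w=B[y,x]-R[y,x]-12
            if 36<rr<48 and 2<a<3.2 and w>0: bl.append(a);bw.append(w)
    print(n,'tab',np.average(A,weights=Wt).round(3),len(A),'blue',np.average(bl,weights=bw).round(3) if bl else None,len(bl))
E
```

```text
7 tab 2.943 8 blue 2.441 18
8 tab 2.943 8 blue 2.44 11
14 tab 2.822 7 blue 2.44 18
15 tab 2.587 4 blue 2.429 10
16 tab 2.509 5 blue 2.406 6
17 tab 2.448 5 blue 2.482 1
```

>>> {"fn": "apply_moves", "kwargs": {
  "rows": [
    [0, 0, 0, 0, 0, 0, 0.5],
    [0, 0, 0, 0, 0, 0, 0.8],
    [0, 0, 0, 0, 0, 0, 1],
    [0, 0, 0, 0, 0, 0, 1],
    [0, 0, 0, 0, 0, -0.03, 1],
    [0, 0, 0, 0, 0, -0.07, 1],
    [0, 0, 0, 0, 0, -0.11, 1],
    [0, 0, 0, 0, 0, -0.15, 1]
  ]
}}

```text
clock: 23.25
tool_pos: [551.6, 19.3, 277.4]
orientation: [1.986, 1.934, 0.381]
ft_force: [1.0, 0.1, 1.0]
gripper_width: 93.9
```

```bash
python3 look.py 18; python3 tab.py
```

```text
top red 4 [284.5 159. ] r 40.0 ang -0.427
tool y ang 0.103 tcp in dial [  3.2   1.8 175.3] tilt [ 0.01  -0.001 -1.   ] q [ 0.56  0.34 -0.95  2.11  0.91  0.59 -1.05] F [-0.1  0.3 -0.3] Mz [-0.03  0.42  0.04] 93.85757505375148 23.35
262 178 [69 56 35] 38.0 2.439
263 178 [54 44 31] 38.0 2.504
262 179 [63 52 36] 40.7 2.427
263 179 [64 52 35] 40.6 2.487
```

View pics/scene18.png

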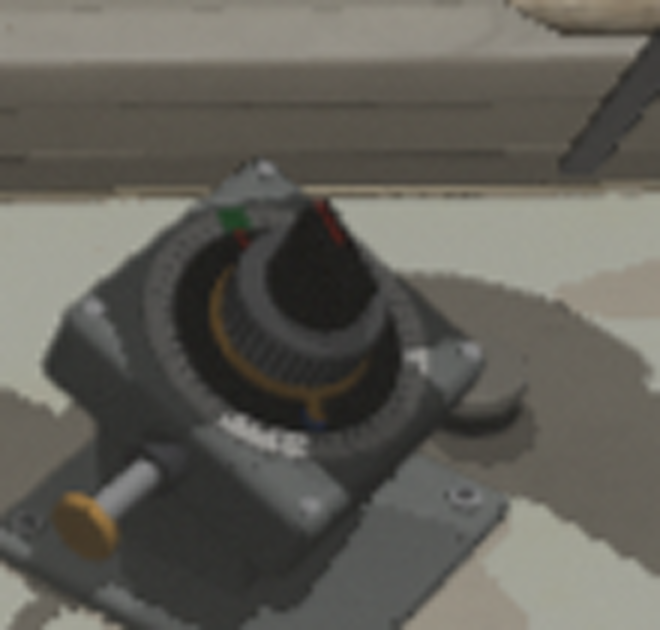

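View pics/top18.png

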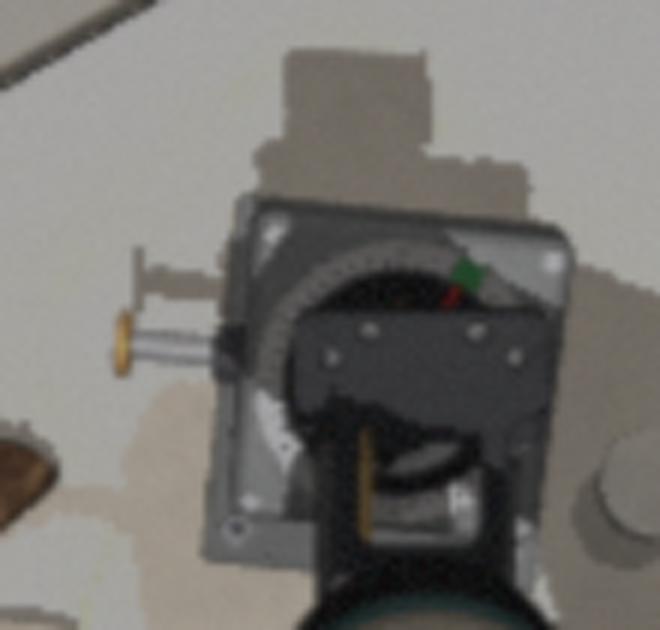

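```bash
python3 - <<'E'
from fit import *
F=frame(YAW)
for cam in("scene","top"):
    p=get_image(cam); im=p["pixels"].astype(int);R,G,B=im[...,0],im[...,1],im[...,2]
    for nm,S,lo,hi,h in(("red",R-np.maximum(G,B)-15,33,47.5,3),("green",G-np.maximum(R,B)-12,46,60,2)):
        A=[]
        for y,x in zip(*np.where(S>0)):
            b=back(p,(x,y),C,F,h);r_=np.hypot(*b);a=np.arctan2(b[1],b[0])
            if lo<r_<hi and -.9<a<.2: A.append((a,S[y,x],r_))
        A=np.array(A); print(cam,nm,len(A),np.average(A[:,0],weights=A[:,1]).round(3) if len(A) else None, A[:,2].mean() if len(A) else '')
E
```

```text
scene red 4 -0.349 42.88022278497371
scene green 16 -0.397 53.502384065622664
top red 7 -0.441 40.611420995534225
top green 20 -0.458 51.74933320492589
```

```bash
python3 -c "
from fit import *
p=get_image('top')
for t in('gem_jar','opal','loupe'): print(t,[w(p,d['at']).round(0) for d in nets.recognise(t,p)[:1]])
print(r.hand_in())"
```

```text
gem_jar []
opal [array([601., 193.,  34.])]
loupe [array([530., 166.,  21.])]
the job is handed in; nothing more can be done
None
```

I turned the knob clockwise until the red line reached the green mark. I then turned the lock ring about 2.2 rad clockwise with a light 6 N grip, until its tab stood on the blue patch. I let go, backed the arm off and handed the job in at about 23.5 s of the 70 s. I haven't seen a verdict.

**Setting:** in the last pictures the red line ended about 0.02 rad (top camera) and 0.05 rad (scene camera) short of the middle of the green mark. That is roughly 1 to 2.5 mm, against the 6 mm allowed. The two cameras disagree slightly, and the scene view of the red line is partly hidden. The setting did not move while I turned the ring.

**Clamp:** the tab moved about 0.50 rad from slack while I gripped the ring. A cruder check after letting go gave about 0.48 to 0.50 rad, against the 0.44 needed.

**Bystanders:** the opal and loupe are within a few mm of where they started. The network did not find the gem jar in the last top picture. The scene picture shows it partly hidden behind the head, with no visible shift from earlier pictures, and the arm never came down near it.

**First attempt at the knob:** my first approach failed because wrist joints 5 and 6 reached their limits about 8 mm short of the grip pose. I backed off and went round to a different arm posture, touching nothing on the way. Joint 7 came within 0.01 rad of its limit during that detour.

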